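Swap the control jar at the back of the reagent carrier

TASK

The red-lidded control jar behind the two amber bottles in the white carrier is used up. Without moving the jars yet, stand both bottles in the empty dark steel tray, then stand the red-lidded jar in the red discard tray and the fresh green-lidded jar in the middle of the black disc; only after that put each bottle back in the middle of the disc of its cap's colour. Keep all four upright throughout and leave them standing free.

Things in the scene. Friction and masses are not known exactly. Their poses are not given: they have to be found in the camera images.
- bottle_blue: amber glass reagent bottle with a blue cap, 58 mm diameter, 140 mm tall over all; straight body to 88 mm, shoulder, then the cap: 38 mm diameter, from 106 to 140 mm above the foot (grip it by the cap). About 0.3 kg. Origin at the centre of its underside, z up along its axis. At the start it stands on the blue disc.
- bottle_orange: amber glass reagent bottle with an orange cap, 58 mm diameter, 140 mm tall over all; straight body to 88 mm, shoulder, then the cap: 38 mm diameter, from 106 to 140 mm above the foot (grip it by the cap). About 0.3 kg. Origin at the centre of its underside, z up along its axis. At the start it stands on the orange disc.
- jar_red: low round white sample jar with a red lid, 58 mm tall; body 47 mm diameter, lid 50 mm diameter from 40 to 58 mm above the foot. About 0.1 kg. Origin at the centre of its underside, z up. The used-up control jar; at the start it stands on the black disc, behind and between the two bottles.
- jar_green: low round white sample jar with a green lid, 58 mm tall; body 47 mm diameter, lid 50 mm diameter from 40 to 58 mm above the foot. About 0.1 kg. Origin at the centre of its underside, z up. The fresh control jar; at the start it stands on the grey mat beside the red tray.
- place_blue: blue disc, 76 mm diameter, 3 mm thick, fixed on the white carrier, the place of the blue-capped bottle: front left or front right of the carrier, seen from the robot. Origin at the centre of its underside; its top is 3 mm above the origin.
- place_orange: orange disc, 76 mm diameter, 3 mm thick, fixed on the white carrier, the place of the orange-capped bottle, 116 mm from the blue one: the other front place. Origin at the centre of its underside; its top is 3 mm above the origin.
- place_black: black disc, 70 mm diameter, 3 mm thick, fixed on the white carrier, the place of the control jar. Its x points to the carrier's back wall (45 mm high, inner face 47 mm off), y along the row of bottles, whose places lie 50 mm to -x and 58 mm to either side. Carrier floor 8 mm thick, end walls 16 mm high, 102 mm to either side. Origin at the centre of its underside; its top is 3 mm above the origin.
- side_tray: empty shallow dark steel tray, 220 mm along its x, 140 mm along its y, walls 4 mm thick and 14 mm high, floor 4 mm thick, fixed; stands to the left or right of the carrier and has room for both bottles one behind the other along x (e.g. 50 mm to either side of its centre). Origin at the centre of its underside.
- red_tray: red square discard tray, 120 x 120 mm, walls 4 mm thick and 18 mm high, floor 4 mm thick, fixed on a grey mat on the other side of the carrier. Origin at the centre of its underside.
Things that resemble listed ones, but are neither listed nor needed, are in the scene too. Leave any purple look-alike of the jar_green alone.

How it is judged:
On the way, in this order (a step that is already met when the one before it is completed fails the run):
1. both bottles stand released in the steel tray while neither jar has been moved (x of bottle_blue in the frame of side_tray between -0.085 and 0.085 m and y of bottle_blue in the frame of side_tray between -0.045 and 0.045 m and z of bottle_blue in the frame of side_tray between 0 and 0.01 m and angle between each of bottle_blue, bottle_orange's own z axis and vertical below 0.1 rad and linear speed of each of bottle_blue, bottle_orange below 0.03 m/s and contact force between each of bottle_blue, bottle_orange and the fingers below 0.2 N and x of bottle_orange in the frame of side_tray between -0.085 and 0.085 m and y of bottle_orange in the frame of side_tray between -0.045 and 0.045 m and z of bottle_orange in the frame of side_tray between 0 and 0.01 m and distance of each of jar_red, jar_green from where it was at the start of the episode below 0.012 m), for 0.2 s.
2. with both bottles still in the steel tray, the red-lidded jar stands in the red tray and the green-lidded jar on the black disc, both released (x of bottle_blue in the frame of side_tray between -0.085 and 0.085 m and y of bottle_blue in the frame of side_tray between -0.045 and 0.045 m and z of bottle_blue in the frame of side_tray between 0 and 0.01 m and angle between each of bottle_blue, bottle_orange, jar_red, jar_green's own z axis and vertical below 0.1 rad and linear speed of each of bottle_blue, bottle_orange, jar_red, jar_green below 0.03 m/s and contact force between each of bottle_blue, bottle_orange, jar_red, jar_green and the fingers below 0.2 N and x of bottle_orange in the frame of side_tray between -0.085 and 0.085 m and y of bottle_orange in the frame of side_tray between -0.045 and 0.045 m and z of bottle_orange in the frame of side_tray between 0 and 0.01 m and x of jar_red in the frame of red_tray between -0.04 and 0.04 m and y of jar_red in the frame of red_tray between -0.04 and 0.04 m and z of jar_red in the frame of red_tray between 0 and 0.01 m and horizontal distance between jar_green and place_black below 0.012 m and z of jar_green in the frame of place_black between 0 and 0.008 m), for 0.2 s.
At the end, for the whole second after the job is handed in: The red-lidded jar stands in the red tray; the green-lidded jar stands on the black disc, and the blue- and orange-capped bottles on the blue and orange discs, each within 12 mm of the disc's centre; all four upright (within 0.1 rad), at rest and released (x of jar_red in the frame of red_tray between -0.04 and 0.04 m and y of jar_red in the frame of red_tray between -0.04 and 0.04 m and z of jar_red in the frame of red_tray between 0 and 0.01 m and angle between each of jar_red, jar_green, bottle_blue, bottle_orange's own z axis and vertical below 0.1 rad and linear speed of each of jar_red, jar_green, bottle_blue, bottle_orange below 0.03 m/s and contact force between each of jar_red, jar_green, bottle_blue, bottle_orange and the fingers below 0.2 N and horizontal distance between jar_green and place_black below 0.012 m and z of jar_green in the frame of place_black between 0 and 0.008 m and horizontal distance between bottle_blue and place_blue below 0.012 m and z of bottle_blue in the frame of place_blue between 0 and 0.008 m and horizontal distance between bottle_orange and place_orange below 0.012 m and z of bottle_orange in the frame of place_orange between 0 and 0.008 m); the robot touches nothing.
It fails at once if a bottle or jar is tipped by more than 0.6 rad (angle between any of bottle_blue, bottle_orange, jar_red, jar_green's own z axis and vertical above 0.6 rad).
It also fails if it takes over 128 s, if anything falls off the work surface, if the arm or the gripper's body presses on something with over 40 N, if the wrist force passes 120 N, or if a joint passes its speed limit or range.

ROBOT

A 6-joint arm with a two-finger parallel gripper is mounted at the origin on the work surface. World frame = base frame: x ahead of the robot, y to its left, z up, the work surface at z = 0. Lengths are in m, angles in rad, forces in N, time in s.
With the tool pointing down it reaches from about 0.275 to 0.75 m from the base axis. Payload 10.2 kg.
Tool frame: the origin (TCP) lies midway between the tips of the shut fingers; the grasp point (between the pads) lies manip.pinch_z behind it (manip.pinch_z is the distance from the TCP to the grasp point, in m); z points along the fingers, y is the line along which they close (so a half turn about z gives the same grasp; the last joint's range is limited). The gripper opens to 85 mm and grips with 20 to 120 N. Pads are 22 mm wide; open, the fingers measure 114 mm over their backs; the gripper's body (76 mm by 85 mm) begins 54 mm behind the grasp point. The pads swing forward as they close: fully open they stand 13 mm farther back than shut.
Start: joints at [-1.383, 0.313, 1.498, -0, 1.331, -0.223], TCP at [0.21, -0.481, 0.231] pointing down, gripper open.
Joint ranges: [-2.94, 2.94], [-0.97, 2.17], [0.19, 2.56], [-1.23, 4.37], [0.02, 3.11], [-2.88, 2.88]. Speed limits (rad/s): [2.39, 2.39, 3.01, 3.14, 3.14, 3.14].

INTERFACE

Orientations are given as a unit quaternion [w, x, y, z].
In Python, from bench import manip gives the robot as it stands.
- The arm moves only by the tool carry_out, never from a script. Its argument "deltas" is a list of rows, each an object of numbers: "ax", "ay", "az": the turn, a rotation vector about the tool's x, y, z as a fraction of full scale; "dx", "dy", "dz": the shift along the tool's x, y, z as a fraction of full scale; "jaw": the opening, from 0 (shut) to 1 (fully open). In form: [{"ax": .., "ay": .., "az": .., "dx": .., "dy": .., "dz": .., "jaw": ..}, ...]. A call has 1 to 10 rows; each row is the pose to reach, as a shift and turn from the pose commanded when the call began, along the tool's axes at that moment; what a row does not reach only later rows make up. Full scale, the value 1, is 75 cm for a shift and 30 degrees for a turn. A row lasts 1/12 s, in which the tool goes at most 41.7 mm and 7.16 degrees, less where a joint would pass 70% of its speed; a pose out of reach is approached as far as the arm can. A call with a number of a shift or a turn outside -1 to 1 is refused whole. A call with a gripper value outside its range is refused whole. The fingers move at their own pace and stop on an object; "force" is the grip in N (left out, the last holds). Time passes only in rows, so rows that repeat a pose let the fingers close. It gives the time, the measured TCP pose, the force, the opening and the grip force at its end, in the units of the state.
- manip.get_obs(): the state, without advancing time (a new reading comes with each control period).
- manip.camera(name): name is "scene" or "side" or "wrist"; returns the picture (384x512x3 uint8, red, green, blue); there is no depth.
- manip.camera_params(name): a dict with "vfov" (degrees; the focal length in pixels is half the picture's height over the tangent of half this angle, whatever the lens; pixels are square), "cx", "cy" (the principal point, pixels), "D" ([k1, k2, p1, p2, k3] as OpenCV has them; the pictures are not rectified), "origin" and "rotation" of the camera in the world; the wrist camera has in their place "mount" (4x4, takes a point from camera to tool coordinates, whose origin is the TCP and whose axes are the flange's). Camera axes: x right, y down, z forward; pixel columns grow to the right and rows downward; lengths in m; the calibration is good to about 2 mm. A picture is of the moment at which its call begins: read the wrist's pose just before it. camera_params takes no time and is no camera call.
- manip.hand_in(): hands the job in; it is judged then, once.
Trained networks look in the newest picture that a camera, given by its name, has taken for a name from the list of things; names that differ only in an ending like _2 or _b are one class to them, and where a whole thing is asked for, a point or a joint stands for the part that bears it (a point fixed in the world has none). Each returns a list of dicts, best first, with "p" (0 to 1); they miss things now and then, are a little off and sometimes report something else, mostly with a low value. They report only what shows in the picture. A call takes as long as a camera call. They do not tell look-alikes from the thing itself.
- manip.look_for(camera, label): "centre" ([x, y, z] in m, in world coordinates, good to about 4 mm: the middle of the surface that is visible of it).
The state is a dict: "clock": time; "joint_pos": joint angles; "joint_vel": joint speeds; "joint_torque": joint torques, N m; "eef_pos": TCP position; "orientation": TCP orientation; "wrist_force": force on the tool from outside, world axes, zero at the start; "moment": the same for the moment, N m; "grip_width": opening from 0.0 (shut) to 1.0 (fully open); "finger_force": force on a finger pad.
Only numpy, scipy, OpenCV 4.12 (cv2) and the standard library are available. Lean on these libraries where they do the work, as an engineer would, in place of code of your own. Each camera call takes 0.05 s, during which the arm holds its last target. There are 200 camera calls.

## Working session

There is one attempt and no reset: what is moved stays moved. The work goes in short steps, Python scripts to look and compute and a tool call to move; the robot and the scene stay as the last step left them, time stands still between calls to the robot, and variables do not carry over. Pictures are saved under pics/ and viewed, at most 17 in all, crops included, and the job is handed in when it is done.

Besides the shell and the picture viewer there is one more tool, called after "Request:" as name(argument=value, ...), one argument or row to a line, values as JSON. carry_out: Moves the arm, as the interface text tells. Its arguments: {"type":"object","properties":{"deltas":{"type":"array","items":{"type":"object","properties":{"ax":{"type":"number","minimum":-1,"maximum":1},"ay":{"type":"number","minimum":-1,"maximum":1},"az":{"type":"number","minimum":-1,"maximum":1},"dx":{"type":"number","minimum":-1,"maximum":1},"dy":{"type":"number","minimum":-1,"maximum":1},"dz":{"type":"number","minimum":-1,"maximum":1},"jaw":{"type":"number"}}}},"force":{"type":"number"}},"required":["deltas"]}

```bash
mkdir -p pics; python3 - <<'E'
from bench import manip
import cv2
print(manip.pinch_z, manip.get_obs())
for c in("scene","side"):
    im=manip.camera(c); cv2.imwrite(f"pics/{c}0.png",im[:,:,::-1])
    p=manip.camera_params(c); print(c,p)
    for n in "bottle_blue bottle_orange jar_red jar_green place_blue place_orange place_black side_tray red_tray".split():
        print(n,[([round(float(v),3) for v in d["centre"]],round(d["p"],2)) for d in manip.look_for(c,n)[:3]])
print(manip.camera_params("wrist"))
E
```

```text
0.0187 {'clock': 0.0, 'joint_pos': array([-1.38339171e+00,  3.13442735e-01,  1.49843886e+00, -1.33005042e-05,
        1.33098286e+00, -2.23358813e-01]), 'joint_vel': array([ 6.39848079e-05, -2.78249865e-04, -4.97590742e-04, -4.75272431e-04,
       -5.88855443e-04,  1.04069891e-04]), 'joint_torque': array([-1.98967435e-03, -4.12268400e+01, -2.59752738e+01, -3.91835556e-04,
        4.11403234e-03,  5.23060396e-05]), 'eef_pos': array([ 0.2095944 , -0.48106987,  0.23073812]), 'orientation': array([-6.35913856e-04,  9.78982688e-01,  2.03942374e-01,  4.97314330e-06]), 'wrist_force': array([-0.23614068,  0.68251808,  0.3071399 ]), 'moment': array([-0.03693987, -0.0076171 , -0.0435744 ]), 'finger_force': 0.0, 'grip_width': 0.9987757311984592}
scene {'vfov': 44.65019668673284, 'cx': 253.66105908777155, 'cy': 192.71217982258887, 'D': array([-0.01955012,  0.        ,  0.        ,  0.        ,  0.        ]), 'origin': array([1.27168086, 0.08573029, 0.87752433]), 'rotation': array([-0.25650051,  0.65174818,  0.66626951, -0.2559624 ])}
bottle_blue [([0.54, -0.034, 0.1], 0.88)]
bottle_orange [([0.5
[... 836 characters left out ...]
 0.59)]
place_blue []
place_orange [([0.53, 0.086, 0.01], 0.46)]
place_black [([0.557, 0.011, 0.009], 0.38)]
side_tray [([0.553, -0.286, 0.006], 0.84)]
red_tray [([0.433, 0.322, 0.007], 0.89)]
{'vfov': 70.90684849296665, 'cx': 258.3171197325001, 'cy': 192.8585171819468, 'D': array([-0.05093312,  0.        ,  0.        ,  0.        ,  0.        ]), 'mount': array([[-2.73909894e-04, -9.52692711e-01, -3.03935063e-01,
         7.67655917e-02],
       [ 9.99999934e-01, -1.88998146e-04, -3.08792013e-04,
        -3.37962599e-04],
       [ 2.36740737e-04, -3.03935128e-01,  9.52692701e-01,
        -1.42296307e-01],
       [ 0.00000000e+00,  0.00000000e+00,  0.00000000e+00,
         1.00000000e+00]])}
```

View pics/scene0.png

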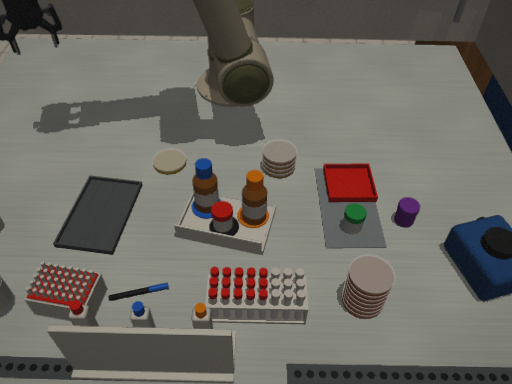

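View pics/side0.png

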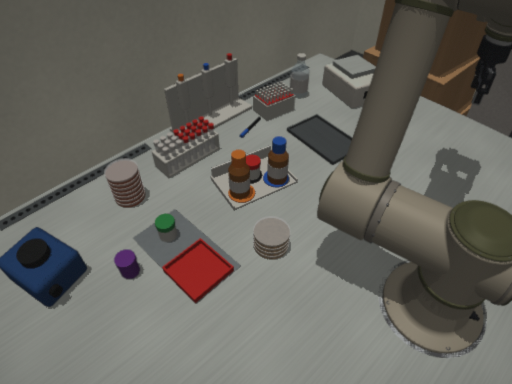

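The scene view shows the carrier at (228,220) with the blue bottle (205,190) and orange bottle (255,200). The red jar is at (222,218), the steel tray at (100,213), the red tray at (350,182), the green jar at (355,218), and the purple look-alike at (407,212). Next I'll work out poses by segmenting known heights.

```bash
cat > h.py <<'E'
import numpy as np, cv2
from scipy.spatial.transform import Rotation as R
from bench import manip
def Rq(q): return R.from_quat(np.roll(q,-1)).as_matrix()
def cam(name,obs=None):
    p=manip.camera_params(name); f=192/np.tan(np.radians(p["vfov"])/2)
    K=np.array([[f,0,p["cx"]],[0,f,p["cy"]],[0,0,1.]])
    if name=="wrist":
        T=np.eye(4); T[:3,:3]=Rq(obs["orientation"]); T[:3,3]=obs["eef_pos"]
        T=T@p["mount"]; return K,p["D"],T[:3,:3],T[:3,3]
    r=p["rotation"]; r=Rq(r) if np.size(r)==4 else r
    return K,p["D"],r,p["origin"]
def toplane(c,uv,z):
    K,D,r,o=c
    n=cv2.undistortPoints(np.float64(uv).reshape(-1,1,2),K,D).reshape(-1,2)
    d=np.c_[n,np.ones(len(n))]@r.T
    return (o+d*((z-o[2])/d[:,2])[:,None])[:,:2]
def proj(c,P):
    K,D,r,o=c
    return cv2.projectPoints(((np.atleast_2d(P)-o)@r),np.zeros(3),np.zeros(3),K,D)[0].reshape(-1,2)
HUE={"blue":(100,130),"orange":(6,22),"green":(45,85),"red":(172,186)}
def blob(im,col,near,rad,smin=130,vmin=50):
    h=cv2.cvtColor(im,cv2.COLOR_RGB2HSV).astype(int); a,b=HUE[col]
    H=h[...,0]; H=np.where((col=="red")&(H<20),H+180,H)
    m=((H>=a)&(H<=b)&(h[...,1]>smin)&(h[...,2]>vmin)).astype(np.uint8)
    n,l,s,c=cv2.connectedComponentsWithStats(m)
    ok=[i for i in range(1,n) if np.hypot(*(c[i]-near))<rad and s[i,4]>15]
    if not ok: return None
    i=max(ok,key=lambda i:s[i,4]); return c[i],s[i],(l==i).astype(np.uint8)
E
python3 - <<'E'
from h import *
items={"bottle_blue":("blue",[.523,-.028],.134),"bottle_orange":("orange",[.558,.09],.134),"jar_red":("red",[.585,.01],.06),"jar_green":("green",[.572,.312],.05),"red_tray":("red",[.436,.322],.01)}
for c in("scene","side"):
    C=cam(c); im=cv2.imread(f"pics/{c}0.png")[:,:,::-1].copy()
    for n,(col,xy,z) in items.items():
        uv=proj(C,[*xy,z])[0]; b=blob(im,col,uv,25)
        if b is None: print(c,n,None); continue
        print(c,n,b[0].round(1),b[1],toplane(C,b[0],z).round(4))
        if n=="red_tray":
            ct=max(cv2.findContours(b[2],0,2)[0],key=cv2.contourArea).reshape(-1,2)
            print(cv2.minAreaRect(np.float32(toplane(C,ct,.018)*1000)))
    g=cv2.cvtColor(im,cv2.COLOR_RGB2GRAY)
    uv=proj(C,[.556,-.289,.004])[0]
    n,l,s,ce=cv2.connectedComponentsWithStats((g<90).astype(np.uint8))
    i=l[int(uv[1]),int(uv[0])]; ct=max(cv2.findContours((l==i).astype(np.uint8),0,2)[0],key=cv2.contourArea).reshape(-1,2)
    print("steel",i,s[i],cv2.minAreaRect(np.float32(toplane(C,ct,.012)*1000)))
E
```

```text
scene bottle_blue [203.4 168.4] [195 159  17  20 285] [[ 0.5189 -0.0361]]
scene bottle_orange [254.7 189. ] [243 170  24  37 676] [[0.5796 0.0809]]
scene jar_red [221.5 210.8] [211 201  22  21 367] [[0.581  0.0058]]
scene jar_green [355.5 212.6] [345 204  22  20 316] [[0.5701 0.3154]]
scene red_tray [349.5 182.7] [ 324  164   54   38 1820] [[0.4356 0.3239]]
((440.2148132324219, 321.66864013671875), (130.96170043945312, 123.75897979736328), 1.6036616563796997)
steel 12 [  53  176   89   79 4415] ((551.6090698242188, -292.1883850097656), (146.2938690185547, 229.27719116210938), 82.65536499023438)
side bottle_blue [278.6 144.5] [273 137  13  16 182] [[ 0.5234 -0.0376]]
side bottle_orange [238.4 166.1] [229 150  21  32 484] [[0.5345 0.0991]]
side jar_red [252.6 161.3] [246 155  14  15 175] [[0.5835 0.0021]]
side jar_green [164.3 222.1] [155 214  19  18 241] [[0.5798 0.3122]]
side red_tray [197.6 269.3] [ 163  239   70   63 2395] [[0.4367 0.3239]]
((435.12713623046875, 323.7567138671875), (126.93268585205078, 122.35956573486328), 2.2699673175811768)
steel 9 [  287     0   225   358 41322] ((575.60107421875, -1093.637939453125), (766.5317993164062, 2683.32177734375), 17.711210250854492)
```

Request:
carry_out(
  deltas=[
    {"az": 0.784,"dx": 0.62,"dy": -0.457,"dz": -0.053,"jaw": 1},
    {"az": 0.784,"dx": 0.62,"dy": -0.457,"dz": -0.053,"jaw": 1},
    {"az": 0.784,"dx": 0.62,"dy": -0.457,"dz": -0.053,"jaw": 1},
    {"az": 0.784,"dx": 0.62,"dy": -0.457,"dz": -0.053,"jaw": 1},
    {"az": 0.784,"dx": 0.62,"dy": -0.457,"dz": -0.053,"jaw": 1},
    {"az": 0.784,"dx": 0.62,"dy": -0.457,"dz": -0.053,"jaw": 1},
    {"az": 0.784,"dx": 0.62,"dy": -0.457,"dz": -0.053,"jaw": 1},
    {"az": 0.784,"dx": 0.62,"dy": -0.457,"dz": -0.053,"jaw": 1},
    {"az": 0.784,"dx": 0.62,"dy": -0.457,"dz": -0.053,"jaw": 1},
    {"az": 0.784,"dx": 0.62,"dy": -0.457,"dz": -0.053,"jaw": 1},
  ],
)

```text
schema error: expected keys ax, ay, az, dx, dy, dz, jaw
```

All keys are needed.

Request:
carry_out(
  deltas=[
    {"ax": 0,"ay": 0,"az": 0.784,"dx": 0.62,"dy": -0.457,"dz": -0.053,"jaw": 1},
    {"ax": 0,"ay": 0,"az": 0.784,"dx": 0.62,"dy": -0.457,"dz": -0.053,"jaw": 1},
    {"ax": 0,"ay": 0,"az": 0.784,"dx": 0.62,"dy": -0.457,"dz": -0.053,"jaw": 1},
    {"ax": 0,"ay": 0,"az": 0.784,"dx": 0.62,"dy": -0.457,"dz": -0.053,"jaw": 1},
    {"ax": 0,"ay": 0,"az": 0.784,"dx": 0.62,"dy": -0.457,"dz": -0.053,"jaw": 1},
    {"ax": 0,"ay": 0,"az": 0.784,"dx": 0.62,"dy": -0.457,"dz": -0.053,"jaw": 1},
    {"ax": 0,"ay": 0,"az": 0.784,"dx": 0.62,"dy": -0.457,"dz": -0.053,"jaw": 1},
    {"ax": 0,"ay": 0,"az": 0.784,"dx": 0.62,"dy": -0.457,"dz": -0.053,"jaw": 1},
    {"ax": 0,"ay": 0,"az": 0.784,"dx": 0.62,"dy": -0.457,"dz": -0.053,"jaw": 1},
    {"ax": 0,"ay": 0,"az": 0.784,"dx": 0.62,"dy": -0.457,"dz": -0.053,"jaw": 1},
  ],
)

```text
clock: 1.83
eef_pos: [0.4169, -0.1224, 0.2601]
orientation: [0.0, 1.0, 0.0, 0.0]
wrist_force: [0.1, -2.1, 0.1]
grip_width: 1.0
finger_force: 0.0
```

Request:
carry_out(
  deltas=[
    {"ax": 0,"ay": 0,"az": 0,"dx": 0.08,"dy": -0.19,"dz": -0.02,"jaw": 1},
    {"ax": 0,"ay": 0,"az": 0,"dx": 0.08,"dy": -0.19,"dz": -0.02,"jaw": 1},
    {"ax": 0,"ay": 0,"az": 0,"dx": 0.08,"dy": -0.19,"dz": -0.02,"jaw": 1},
    {"ax": 0,"ay": 0,"az": 0,"dx": 0.08,"dy": -0.19,"dz": -0.02,"jaw": 1},
    {"ax": 0,"ay": 0,"az": 0,"dx": 0.08,"dy": -0.19,"dz": -0.02,"jaw": 1},
    {"ax": 0,"ay": 0,"az": 0,"dx": 0.08,"dy": -0.19,"dz": -0.02,"jaw": 1},
    {"ax": 0,"ay": 0,"az": 0,"dx": 0.08,"dy": -0.19,"dz": -0.02,"jaw": 1},
  ],
)

```text
clock: 2.42
eef_pos: [0.4761, 0.0177, 0.2745]
orientation: [0.0, 1.0, 0.0, -0.0]
wrist_force: [0.0, -0.5, -0.2]
grip_width: 1.0
finger_force: 0.0
```

```bash
python3 - <<'E'
from h import *
o=manip.get_obs(); im=manip.camera("wrist"); cv2.imwrite("pics/w1.png",im[:,:,::-1]); C=cam("wrist",o)
print(o["eef_pos"],o["orientation"].round(4))
for n,col,xy,z in[("blue","blue",[.521,-.037],.134),("orange","orange",[.555,.085],.134),("red","red",[.582,.004],.06)]:
    b=blob(im,col,proj(C,[*xy,z])[0],40,150,90)
    if b: print(n,b[0],b[1],toplane(C,b[0],z).round(4))
E
```

```text
[0.47608665 0.01773103 0.27451832] [ 1.e-04  1.e+00  2.e-04 -2.e-04]
blue [310.50089127 141.27807487] [ 292  123   38   38 1122] [[ 0.5189 -0.0366]]
orange [206.89361702 107.22264438] [ 173   81   70   54 2632] [[0.5529 0.0694]]
red [266.60154062  82.3522409 ] [ 246   61   41   44 1428] [[0.5824 0.0075]]
```

View pics/w1.png

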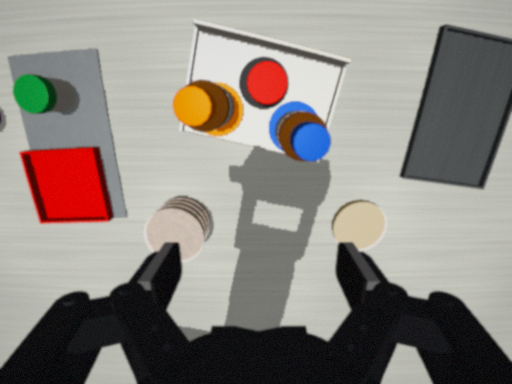

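The wrist view shows everything: blue cap (310,141), orange cap ≈(193,105), red lid (267,82), green lid (34,93), steel tray corners (445,27), (402,177), (484,187), and the red tray around (67,185).

```bash
python3 - <<'E'
from h import *
o=manip.get_obs(); im=cv2.imread("pics/w1.png")[:,:,::-1].copy(); C=cam("wrist",o)
b=blob(im,"orange",[193,105],15,150,190); print("orange",b and (b[0],b[1],toplane(C,b[0],.134)), "eye",toplane(C,[193,105],.134))
b=blob(im,"green",[34,93],15); print("green",b[0],b[1],[toplane(C,b[0],z).round(4) for z in(.049,.051)])
b=blob(im,"red",[67,185],20); ct=max(cv2.findContours(b[2],0,2)[0],key=cv2.contourArea).reshape(-1,2)
print("rtray",cv2.minAreaRect(np.float32(toplane(C,ct,.018)*1000)),toplane(C,b[0],.01))
print("steel corners",toplane(C,[[445,27],[402,177],[484,187]],.014).round(3))
print("carrier back corners z.053",toplane(C,[[195,22],[349,61]],.053).round(3))
r=np.array([.5824,.0075]);bl=np.array([.5195,-.0366])
t=np.arctan2(*(bl-r)[::-1])-np.arctan2(-58,-50); print(np.degrees(t),np.linalg.norm(r-bl))
c,s=np.cos(t),np.sin(t); print("pred orange",r+np.array([[c,-s],[s,c]])@[-.05,.058])
E
```

```text
orange (array([191.69617021, 105.56      ]), array([ 173,   86,   38,   40, 1175], dtype=int32), array([[0.55466778, 0.0841989 ]])) eye [[0.55519709 0.08284368]]
green [32.31391304 93.30695652] [  14   75   40   38 1150] [array([[0.5753, 0.3196]]), array([[0.5752, 0.3179]])]
rtray ((435.97393798828125, 320.6778259277344), (121.32689666748047, 130.04293823242188), 2.153740882873535) [[0.43698759 0.32532204]]
steel corners [[ 0.662 -0.238]
 [ 0.45  -0.207]
 [ 0.434 -0.348]]
carrier back corners z.053 [[ 0.652  0.093]
 [ 0.609 -0.096]]
-14.201602884376745 0.07681939859176201
pred orange [0.54815748 0.07599416]
```

Request:
carry_out(
  deltas=[
    {"ax": 0,"ay": 0,"az": 0,"dx": 0.058,"dy": 0.072,"dz": 0.05,"jaw": 1},
    {"ax": 0,"ay": 0,"az": 0,"dx": 0.058,"dy": 0.072,"dz": 0.09,"jaw": 1},
    {"ax": 0,"ay": 0,"az": 0,"dx": 0.058,"dy": 0.072,"dz": 0.12,"jaw": 1},
    {"ax": 0,"ay": 0,"az": 0,"dx": 0.058,"dy": 0.072,"dz": 0.15,"jaw": 1},
    {"ax": 0,"ay": 0,"az": 0,"dx": 0.058,"dy": 0.072,"dz": 0.18,"jaw": 1},
    {"ax": 0,"ay": 0,"az": 0,"dx": 0.058,"dy": 0.072,"dz": 0.209,"jaw": 1},
    {"ax": 0,"ay": 0,"az": 0,"dx": 0.058,"dy": 0.072,"dz": 0.209,"jaw": 1},
    {"ax": 0,"ay": 0,"az": 0,"dx": 0.058,"dy": 0.072,"dz": 0.209,"jaw": 1},
  ],
)

```text
clock: 3.13
eef_pos: [0.5194, -0.0368, 0.1179]
orientation: [-0.0, 1.0, -0.001, -0.001]
wrist_force: [-0.5, -0.1, 1.1]
grip_width: 0.997
finger_force: 0.0
```

```bash
python3 - <<'E'
from h import *
a=manip.camera("side"); b=manip.camera("wrist")
cv2.imwrite("pics/g1.png",np.hstack([cv2.resize(a[90:250,180:340],(400,400)),cv2.resize(b,(400,400))])[:,:,::-1]); print(manip.get_obs()["eef_pos"])
E
```

```text
[ 0.52042727 -0.03667795  0.11950542]
```

View pics/g1.png

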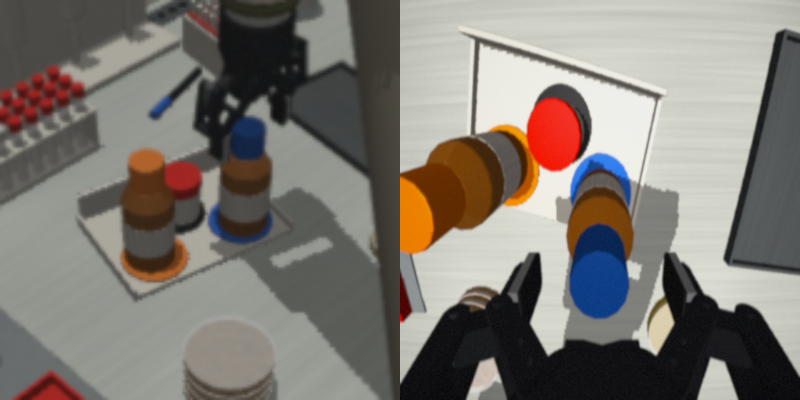

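The blue cap sits between the pads (wrist half: cap at (600,285), pads at 525 and 685). Next: close, lift.

Request:
carry_out(
  deltas=[
    {"ax": 0,"ay": 0,"az": 0,"dx": 0,"dy": 0,"dz": 0,"jaw": 0},
    {"ax": 0,"ay": 0,"az": 0,"dx": 0,"dy": 0,"dz": 0,"jaw": 0},
    {"ax": 0,"ay": 0,"az": 0,"dx": 0,"dy": 0,"dz": 0,"jaw": 0},
    {"ax": 0,"ay": 0,"az": 0,"dx": 0,"dy": 0,"dz": 0,"jaw": 0},
    {"ax": 0,"ay": 0,"az": 0,"dx": 0,"dy": 0,"dz": 0,"jaw": 0},
    {"ax": 0,"ay": 0,"az": 0,"dx": 0,"dy": 0,"dz": 0,"jaw": 0},
    {"ax": 0,"ay": 0,"az": 0,"dx": 0,"dy": 0,"dz": 0,"jaw": 0},
    {"ax": 0,"ay": 0,"az": 0,"dx": 0,"dy": 0,"dz": 0,"jaw": 0},
  ],
  force=50,
)

```text
clock: 3.9
eef_pos: [0.5201, -0.0358, 0.1186]
orientation: [0.0, 1.0, 0.0, 0.001]
wrist_force: [-0.6, 1.3, 5.7]
grip_width: 0.429
finger_force: 49.8
```

Request:
carry_out(
  deltas=[
    {"ax": 0,"ay": 0,"az": 0,"dx": 0,"dy": 0,"dz": -0.03,"jaw": 0},
    {"ax": 0,"ay": 0,"az": 0,"dx": 0,"dy": 0,"dz": -0.07,"jaw": 0},
    {"ax": 0,"ay": 0,"az": 0,"dx": 0.005,"dy": 0.015,"dz": -0.1,"jaw": 0},
    {"ax": 0,"ay": 0,"az": 0,"dx": 0.015,"dy": 0.05,"dz": -0.11,"jaw": 0},
    {"ax": 0,"ay": 0,"az": 0,"dx": 0.03,"dy": 0.1,"dz": -0.11,"jaw": 0},
    {"ax": 0,"ay": 0,"az": 0,"dx": 0.045,"dy": 0.15,"dz": -0.11,"jaw": 0},
    {"ax": 0,"ay": 0,"az": 0,"dx": 0.06,"dy": 0.2,"dz": -0.11,"jaw": 0},
    {"ax": 0,"ay": 0,"az": 0,"dx": 0.075,"dy": 0.25,"dz": -0.11,"jaw": 0},
    {"ax": 0,"ay": 0,"az": 0,"dx": 0.09,"dy": 0.3,"dz": -0.11,"jaw": 0},
    {"ax": 0,"ay": 0,"az": 0,"dx": 0.107,"dy": 0.349,"dz": -0.1,"jaw": 0},
  ],
)

```text
clock: 4.73
eef_pos: [0.6003, -0.2998, 0.1935]
orientation: [0.0, 1.0, -0.0, 0.0]
wrist_force: [0.8, -0.9, -1.7]
grip_width: 0.432
finger_force: 51.1
```

Request:
carry_out(
  deltas=[
    {"ax": 0,"ay": 0,"az": 0,"dx": 0,"dy": 0,"dz": 0,"jaw": 0},
    {"ax": 0,"ay": 0,"az": 0,"dx": 0,"dy": 0,"dz": 0,"jaw": 0},
  ],
)

```text
clock: 4.9
eef_pos: [0.5995, -0.299, 0.1903]
orientation: [-0.001, 1.0, -0.001, -0.002]
wrist_force: [-0.0, 0.7, -2.3]
grip_width: 0.431
finger_force: 51.2
```

```bash
python3 - <<'E'
from h import *
a=manip.camera("scene"); b=manip.camera("wrist")
cv2.imwrite("pics/g2.png",np.hstack([cv2.resize(a[100:300,20:220],(400,400)),cv2.resize(b,(400,400))])[:,:,::-1]); print(manip.get_obs()["eef_pos"])
E
```

```text
[ 0.59996651 -0.29686704  0.19242666]
```

View pics/g2.png

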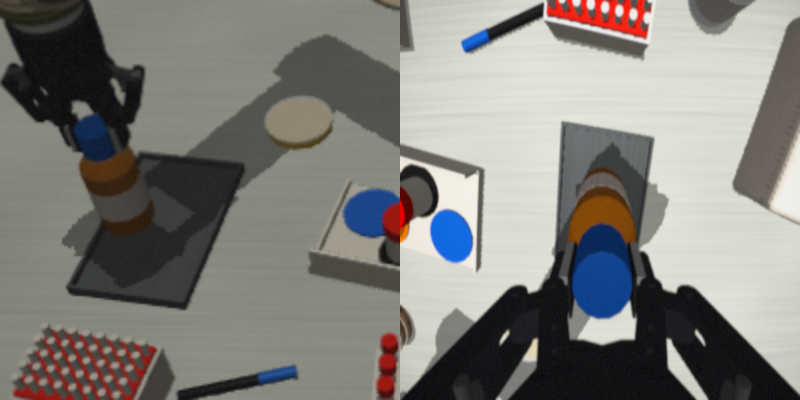

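Blue is held upright over the tray, and the blue disc is now in the open. Lower next.

Request:
carry_out(
  deltas=[
    {"ax": 0,"ay": 0,"az": 0,"dx": 0,"dy": 0,"dz": 0.035,"jaw": 0},
    {"ax": 0,"ay": 0,"az": 0,"dx": 0,"dy": 0,"dz": 0.065,"jaw": 0},
    {"ax": 0,"ay": 0,"az": 0,"dx": 0,"dy": 0,"dz": 0.09,"jaw": 0},
    {"ax": 0,"ay": 0,"az": 0,"dx": 0,"dy": 0,"dz": 0.103,"jaw": 0},
    {"ax": 0,"ay": 0,"az": 0,"dx": 0,"dy": 0,"dz": 0.107,"jaw": 0},
    {"ax": 0,"ay": 0,"az": 0,"dx": 0,"dy": 0,"dz": 0.108,"jaw": 0},
    {"ax": 0,"ay": 0,"az": 0,"dx": 0,"dy": 0,"dz": 0.108,"jaw": 0},
  ],
)

```text
clock: 5.58
eef_pos: [0.6006, -0.2976, 0.1134]
orientation: [0.001, 1.0, 0.0, 0.001]
wrist_force: [0.5, 0.3, -2.5]
grip_width: 0.436
finger_force: 51.4
```

Request:
carry_out(
  deltas=[
    {"ax": 0,"ay": 0,"az": 0,"dx": 0,"dy": 0,"dz": 0.001,"jaw": 0},
    {"ax": 0,"ay": 0,"az": 0,"dx": 0,"dy": 0,"dz": 0.002,"jaw": 0},
    {"ax": 0,"ay": 0,"az": 0,"dx": 0,"dy": 0,"dz": 0.002,"jaw": 0},
  ],
)

```text
clock: 5.83
eef_pos: [0.6007, -0.2978, 0.1118]
orientation: [0.001, 1.0, 0.0, 0.001]
wrist_force: [0.9, 1.5, 2.7]
grip_width: 0.431
finger_force: 51.9
```

Contact (+2.7 N). Release, lift, and back to a view over the carrier.

Request:
carry_out(
  deltas=[
    {"ax": 0,"ay": 0,"az": 0,"dx": 0,"dy": 0,"dz": 0,"jaw": 0.6},
    {"ax": 0,"ay": 0,"az": 0,"dx": 0,"dy": 0,"dz": 0,"jaw": 1},
    {"ax": 0,"ay": 0,"az": 0,"dx": 0,"dy": 0,"dz": 0,"jaw": 1},
    {"ax": 0,"ay": 0,"az": 0,"dx": 0,"dy": 0,"dz": 0,"jaw": 1},
    {"ax": 0,"ay": 0,"az": 0,"dx": 0,"dy": 0,"dz": 0,"jaw": 1},
    {"ax": 0,"ay": 0,"az": 0,"dx": 0,"dy": 0,"dz": -0.04,"jaw": 1},
    {"ax": 0,"ay": 0,"az": 0,"dx": 0,"dy": 0,"dz": -0.09,"jaw": 1},
    {"ax": 0,"ay": 0,"az": 0,"dx": 0,"dy": 0,"dz": -0.14,"jaw": 1},
    {"ax": 0,"ay": 0,"az": 0,"dx": -0.01,"dy": -0.03,"dz": -0.19,"jaw": 1},
    {"ax": 0,"ay": 0,"az": 0,"dx": -0.03,"dy": -0.07,"dz": -0.213,"jaw": 1},
  ],
)

```text
clock: 6.67
eef_pos: [0.5782, -0.2467, 0.2736]
orientation: [0.002, 1.0, -0.001, 0.002]
wrist_force: [0.8, 1.0, 0.6]
grip_width: 1.001
finger_force: 0.0
```

Request:
carry_out(
  deltas=[
    {"ax": 0,"ay": 0,"az": 0,"dx": -0.13,"dy": -0.303,"dz": 0,"jaw": 1},
    {"ax": 0,"ay": 0,"az": 0,"dx": -0.13,"dy": -0.303,"dz": 0,"jaw": 1},
    {"ax": 0,"ay": 0,"az": 0,"dx": -0.13,"dy": -0.303,"dz": 0,"jaw": 1},
    {"ax": 0,"ay": 0,"az": 0,"dx": -0.13,"dy": -0.303,"dz": 0,"jaw": 1},
    {"ax": 0,"ay": 0,"az": 0,"dx": -0.13,"dy": -0.303,"dz": 0,"jaw": 1},
    {"ax": 0,"ay": 0,"az": 0,"dx": -0.13,"dy": -0.303,"dz": 0,"jaw": 1},
    {"ax": 0,"ay": 0,"az": 0,"dx": -0.13,"dy": -0.303,"dz": 0,"jaw": 1},
    {"ax": 0,"ay": 0,"az": 0,"dx": -0.13,"dy": -0.303,"dz": 0,"jaw": 1},
    {"ax": 0,"ay": 0,"az": 0,"dx": -0.13,"dy": -0.303,"dz": 0,"jaw": 1},
  ],
)

```text
clock: 7.42
eef_pos: [0.4803, -0.0183, 0.2704]
orientation: [0.0, 1.0, 0.0, 0.0]
wrist_force: [0.6, 0.2, 0.6]
grip_width: 1.003
finger_force: 0.0
```

```bash
python3 - <<'E'
from h import *
o=manip.get_obs(); im=manip.camera("wrist"); cv2.imwrite("pics/w2.png",im[:,:,::-1]); C=cam("wrist",o)
print(o["clock"],o["eef_pos"])
for n,col,xy,z,v in[("blue disc","blue",[.52,-.037],.011,60),("orange cap","orange",[.555,.084],.134,190),("red lid","red",[.582,.005],.06,90),("blue cap","blue",[.6,-.298],.127,60)]:
    b=blob(im,col,proj(C,[*xy,z])[0],40,150,v)
    if b: print(n,b[0],b[1],toplane(C,b[0],z).round(4))
    else: print(n,proj(C,[*xy,z])[0])
E
```

```text
7.4167 [ 0.48031033 -0.01825471  0.27036398]
blue disc [269.63940329 130.28240741] [ 245  106   50   50 1944] [[ 0.5248 -0.0348]]
orange cap [153.13425129 110.67900172] [ 135   91   37   40 1162] [[0.5544 0.0869]]
red lid [237.09898305  85.94440678] [ 216   64   43   45 1475] [[0.5824 0.0078]]
blue cap [507.01724138  70.95689655] [501  56  11  31 232] [[ 0.5973 -0.2736]]
```

View pics/w2.png

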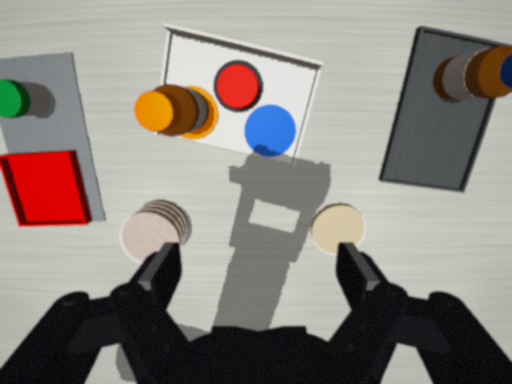

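Request:
carry_out(
  deltas=[
    {"ax": 0,"ay": 0,"az": 0,"dx": 0.04,"dy": -0.05,"dz": 0.03,"jaw": 1},
    {"ax": 0,"ay": 0,"az": 0,"dx": 0.08,"dy": -0.1,"dz": 0.06,"jaw": 1},
    {"ax": 0,"ay": 0,"az": 0,"dx": 0.1,"dy": -0.139,"dz": 0.09,"jaw": 1},
    {"ax": 0,"ay": 0,"az": 0,"dx": 0.1,"dy": -0.139,"dz": 0.12,"jaw": 1},
    {"ax": 0,"ay": 0,"az": 0,"dx": 0.1,"dy": -0.139,"dz": 0.15,"jaw": 1},
    {"ax": 0,"ay": 0,"az": 0,"dx": 0.1,"dy": -0.139,"dz": 0.18,"jaw": 1},
    {"ax": 0,"ay": 0,"az": 0,"dx": 0.1,"dy": -0.139,"dz": 0.203,"jaw": 1},
    {"ax": 0,"ay": 0,"az": 0,"dx": 0.1,"dy": -0.139,"dz": 0.203,"jaw": 1},
    {"ax": 0,"ay": 0,"az": 0,"dx": 0.1,"dy": -0.139,"dz": 0.203,"jaw": 0.5},
    {"ax": 0,"ay": 0,"az": 0,"dx": 0.1,"dy": -0.139,"dz": 0.203,"jaw": 0},
  ],
)

```text
clock: 8.3
eef_pos: [0.5559, 0.0856, 0.119]
orientation: [0.0, 1.0, -0.0, 0.001]
wrist_force: [0.9, 0.2, 0.0]
grip_width: 0.75
finger_force: 0.0
```

Request:
carry_out(
  deltas=[
    {"ax": 0,"ay": 0,"az": 0,"dx": 0,"dy": 0,"dz": 0,"jaw": 0},
    {"ax": 0,"ay": 0,"az": 0,"dx": 0,"dy": 0,"dz": 0,"jaw": 0},
    {"ax": 0,"ay": 0,"az": 0,"dx": 0,"dy": 0,"dz": 0,"jaw": 0},
    {"ax": 0,"ay": 0,"az": 0,"dx": 0,"dy": 0,"dz": 0,"jaw": 0},
    {"ax": 0,"ay": 0,"az": 0,"dx": 0,"dy": 0,"dz": 0,"jaw": 0},
    {"ax": 0,"ay": 0,"az": 0,"dx": 0,"dy": 0,"dz": 0,"jaw": 0},
  ],
)

```text
clock: 8.8
eef_pos: [0.5558, 0.0858, 0.1193]
orientation: [0.001, 1.0, 0.0, 0.001]
wrist_force: [0.2, -3.8, 5.5]
grip_width: 0.432
finger_force: 49.6
```

Request:
carry_out(
  deltas=[
    {"ax": 0,"ay": 0,"az": 0,"dx": 0,"dy": 0,"dz": -0.03,"jaw": 0},
    {"ax": 0,"ay": 0,"az": 0,"dx": 0,"dy": 0,"dz": -0.07,"jaw": 0},
    {"ax": 0,"ay": 0,"az": 0,"dx": -0.005,"dy": 0,"dz": -0.11,"jaw": 0},
    {"ax": 0,"ay": 0,"az": 0,"dx": -0.01,"dy": 0.02,"dz": -0.13,"jaw": 0},
    {"ax": 0,"ay": 0,"az": 0,"dx": -0.018,"dy": 0.06,"dz": -0.13,"jaw": 0},
    {"ax": 0,"ay": 0,"az": 0,"dx": -0.026,"dy": 0.11,"dz": -0.13,"jaw": 0},
    {"ax": 0,"ay": 0,"az": 0,"dx": -0.034,"dy": 0.16,"dz": -0.13,"jaw": 0},
    {"ax": 0,"ay": 0,"az": 0,"dx": -0.042,"dy": 0.21,"dz": -0.13,"jaw": 0},
    {"ax": 0,"ay": 0,"az": 0,"dx": -0.05,"dy": 0.26,"dz": -0.13,"jaw": 0},
    {"ax": 0,"ay": 0,"az": 0,"dx": -0.058,"dy": 0.31,"dz": -0.13,"jaw": 0},
  ],
)

```text
clock: 9.63
eef_pos: [0.5106, -0.1474, 0.215]
orientation: [-0.001, 1.0, 0.0, -0.0]
wrist_force: [0.2, 0.1, -4.9]
grip_width: 0.429
finger_force: 51.2
```

Request:
carry_out(
  deltas=[
    {"ax": 0,"ay": 0,"az": 0,"dx": -0.004,"dy": 0.05,"dz": 0,"jaw": 0},
    {"ax": 0,"ay": 0,"az": 0,"dx": -0.008,"dy": 0.1,"dz": 0.01,"jaw": 0},
    {"ax": 0,"ay": 0,"az": 0,"dx": -0.011,"dy": 0.145,"dz": 0.02,"jaw": 0},
    {"ax": 0,"ay": 0,"az": 0,"dx": -0.011,"dy": 0.175,"dz": 0.03,"jaw": 0},
    {"ax": 0,"ay": 0,"az": 0,"dx": -0.011,"dy": 0.185,"dz": 0.05,"jaw": 0},
    {"ax": 0,"ay": 0,"az": 0,"dx": -0.011,"dy": 0.185,"dz": 0.06,"jaw": 0},
    {"ax": 0,"ay": 0,"az": 0,"dx": -0.011,"dy": 0.185,"dz": 0.06,"jaw": 0},
  ],
)

```text
clock: 10.22
eef_pos: [0.5024, -0.2839, 0.168]
orientation: [-0.002, 1.0, -0.0, -0.002]
wrist_force: [0.5, -0.2, -4.6]
grip_width: 0.431
finger_force: 51.5
```

```bash
python3 - <<'E'
from h import *
o=manip.get_obs();a=manip.camera("scene"); b=manip.camera("wrist")
cv2.imwrite("pics/g3.png",np.hstack([cv2.resize(a[100:300,20:220],(400,400)),cv2.resize(b,(400,400))])[:,:,::-1]);cv2.imwrite("pics/w3.png",b[:,:,::-1]); print(o["eef_pos"])
C=cam("wrist",o)
for n,col,xy,z,v in[("blue disc","blue",[.52,-.037],.011,60),("orange disc","orange",[.555,.08],.011,100),("blue cap","blue",[.6,-.298],.127,60)]:
    p=proj(C,[*xy,z])[0]; q=blob(b,col,p,30,150,v); print(n,p,q and(q[0],q[1],toplane(C,q[0],z)))
E
```

```text
[ 0.50242111 -0.28385417  0.16803413]
blue disc [ 47.3589983  162.51540396] (array([ 46.82859126, 158.39312977]), array([  17,  128,   61,   62, 2882], dtype=int32), array([[ 0.5248666 , -0.03749988]]))
orange disc [-48.20218384 134.78310178] None
blue cap [280.82368975  72.68369461] (array([282.58981077,  68.07161572]), array([ 252,   33,   63,   70, 3435], dtype=int32), array([[ 0.60271241, -0.29905013]]))
```

View pics/g3.png

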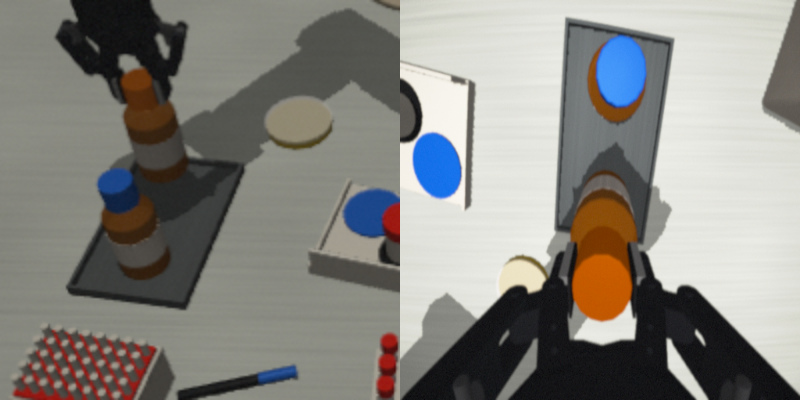

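Blue stands in the far half. Orange hangs upright over the near half. Lower.

Request:
carry_out(
  deltas=[
    {"ax": 0,"ay": 0,"az": 0,"dx": 0,"dy": 0,"dz": 0.03,"jaw": 0},
    {"ax": 0,"ay": 0,"az": 0,"dx": 0,"dy": 0,"dz": 0.055,"jaw": 0},
    {"ax": 0,"ay": 0,"az": 0,"dx": 0,"dy": 0,"dz": 0.07,"jaw": 0},
    {"ax": 0,"ay": 0,"az": 0,"dx": 0,"dy": 0,"dz": 0.077,"jaw": 0},
    {"ax": 0,"ay": 0,"az": 0,"dx": 0,"dy": 0,"dz": 0.079,"jaw": 0},
    {"ax": 0,"ay": 0,"az": 0,"dx": 0,"dy": 0,"dz": 0.08,"jaw": 0},
    {"ax": 0,"ay": 0,"az": 0,"dx": 0,"dy": 0,"dz": 0.08,"jaw": 0},
  ],
)

```text
clock: 10.9
eef_pos: [0.504, -0.285, 0.1118]
orientation: [0.001, 1.0, 0.0, 0.001]
wrist_force: [0.4, 0.0, -0.5]
grip_width: 0.43
finger_force: 50.7
```

Request:
carry_out(
  deltas=[
    {"ax": 0,"ay": 0,"az": 0,"dx": 0,"dy": 0,"dz": 0,"jaw": 0.6},
    {"ax": 0,"ay": 0,"az": 0,"dx": 0,"dy": 0,"dz": 0,"jaw": 1},
    {"ax": 0,"ay": 0,"az": 0,"dx": 0,"dy": 0,"dz": 0,"jaw": 1},
    {"ax": 0,"ay": 0,"az": 0,"dx": 0,"dy": 0,"dz": 0,"jaw": 1},
    {"ax": 0,"ay": 0,"az": 0,"dx": 0,"dy": 0,"dz": 0,"jaw": 1},
    {"ax": 0,"ay": 0,"az": 0,"dx": 0,"dy": 0,"dz": -0.04,"jaw": 1},
    {"ax": 0,"ay": 0,"az": 0,"dx": 0,"dy": 0,"dz": -0.09,"jaw": 1},
    {"ax": 0,"ay": 0,"az": 0,"dx": 0,"dy": 0,"dz": -0.14,"jaw": 1},
    {"ax": 0,"ay": 0,"az": 0,"dx": 0,"dy": -0.03,"dz": -0.19,"jaw": 1},
    {"ax": 0,"ay": 0,"az": 0,"dx": 0,"dy": -0.08,"dz": -0.213,"jaw": 1},
  ],
)

```text
clock: 11.73
eef_pos: [0.5037, -0.2282, 0.2737]
orientation: [0.002, 1.0, -0.002, 0.002]
wrist_force: [1.0, 0.8, 0.6]
grip_width: 0.998
finger_force: 0.0
```

Request:
carry_out(
  deltas=[
    {"ax": 0,"ay": 0,"az": 0,"dx": -0.004,"dy": -0.3,"dz": 0,"jaw": 1},
    {"ax": 0,"ay": 0,"az": 0,"dx": -0.004,"dy": -0.3,"dz": 0,"jaw": 1},
    {"ax": 0,"ay": 0,"az": 0,"dx": -0.004,"dy": -0.3,"dz": 0,"jaw": 1},
    {"ax": 0,"ay": 0,"az": 0,"dx": -0.004,"dy": -0.3,"dz": 0,"jaw": 1},
    {"ax": 0,"ay": 0,"az": 0,"dx": -0.004,"dy": -0.3,"dz": 0,"jaw": 1},
    {"ax": 0,"ay": 0,"az": 0,"dx": -0.004,"dy": -0.3,"dz": 0,"jaw": 1},
    {"ax": 0,"ay": 0,"az": 0,"dx": -0.004,"dy": -0.3,"dz": 0,"jaw": 1},
    {"ax": 0,"ay": 0,"az": 0,"dx": -0.004,"dy": -0.3,"dz": 0,"jaw": 1},
    {"ax": 0,"ay": 0,"az": 0,"dx": -0.004,"dy": -0.3,"dz": 0,"jaw": 1},
  ],
)

```text
clock: 12.48
eef_pos: [0.5004, -0.002, 0.2696]
orientation: [0.0, 1.0, -0.0, -0.0]
wrist_force: [0.6, 0.1, -0.1]
grip_width: 1.001
finger_force: 0.0
```

```bash
python3 - <<'E'
from h import *
o=manip.get_obs(); im=manip.camera("wrist"); cv2.imwrite("pics/w4.png",im[:,:,::-1]); C=cam("wrist",o)
print(o["clock"],o["eef_pos"])
for n,col,xy,z,v in[("blue disc","blue",[.52,-.037],.011,60),("orange disc","orange",[.555,.084],.011,120),("red lid","red",[.582,.005],.06,90)]:
    p=proj(C,[*xy,z])[0];b=blob(im,col,p,30,150,v); print(n,p,b and (b[0],b[1],toplane(C,b[0],z).round(4)))
E
```

```text
12.4833 [ 0.50040246 -0.00195699  0.26956825]
blue disc [281.92369202 147.3577554 ] (array([280.4512    , 144.01013333]), array([ 257,  120,   48,   49, 1875], dtype=int32), array([[ 0.5249, -0.0347]]))
orange disc [199.00448477 123.35025886] (array([203.44114738, 126.22205737]), array([ 179,  101,   50,   51, 2022], dtype=int32), array([[0.5509, 0.0778]]))
red lid [252.66301815 103.17598466] (array([250.59275053, 102.92181947]), array([ 230,   82,   42,   43, 1407], dtype=int32), array([[0.5823, 0.0076]]))
```

View pics/w4.png

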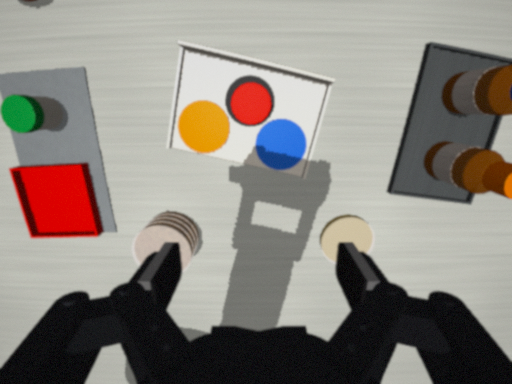

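Discs measured: blue-orange distance 115.5 mm (expected 116), yaw -13°, so the black disc is at about (0.587, 0.010). Both bottles stand in the steel tray. Next is the red jar.

Request:
carry_out(
  deltas=[
    {"ax": 0,"ay": 0,"az": 0,"dx": 0.05,"dy": -0.01,"dz": 0.03,"jaw": 1},
    {"ax": 0,"ay": 0,"az": 0,"dx": 0.09,"dy": -0.013,"dz": 0.07,"jaw": 1},
    {"ax": 0,"ay": 0,"az": 0,"dx": 0.109,"dy": -0.013,"dz": 0.11,"jaw": 1},
    {"ax": 0,"ay": 0,"az": 0,"dx": 0.109,"dy": -0.013,"dz": 0.16,"jaw": 1},
    {"ax": 0,"ay": 0,"az": 0,"dx": 0.109,"dy": -0.013,"dz": 0.2,"jaw": 1},
    {"ax": 0,"ay": 0,"az": 0,"dx": 0.109,"dy": -0.013,"dz": 0.24,"jaw": 1},
    {"ax": 0,"ay": 0,"az": 0,"dx": 0.109,"dy": -0.013,"dz": 0.27,"jaw": 1},
    {"ax": 0,"ay": 0,"az": 0,"dx": 0.109,"dy": -0.013,"dz": 0.295,"jaw": 1},
    {"ax": 0,"ay": 0,"az": 0,"dx": 0.109,"dy": -0.013,"dz": 0.309,"jaw": 1},
    {"ax": 0,"ay": 0,"az": 0,"dx": 0.109,"dy": -0.013,"dz": 0.309,"jaw": 1},
  ],
)

```text
clock: 13.37
eef_pos: [0.581, 0.0077, 0.0357]
orientation: [-0.0, 1.0, -0.001, -0.002]
wrist_force: [0.3, -0.0, 0.0]
grip_width: 1.001
finger_force: 0.0
```

Request:
carry_out(
  deltas=[
    {"ax": 0,"ay": 0,"az": 0,"dx": 0,"dy": 0,"dz": 0,"jaw": 0.5},
    {"ax": 0,"ay": 0,"az": 0,"dx": 0,"dy": 0,"dz": 0,"jaw": 0},
    {"ax": 0,"ay": 0,"az": 0,"dx": 0,"dy": 0,"dz": 0,"jaw": 0},
    {"ax": 0,"ay": 0,"az": 0,"dx": 0,"dy": 0,"dz": 0,"jaw": 0},
    {"ax": 0,"ay": 0,"az": 0,"dx": 0,"dy": 0,"dz": 0,"jaw": 0},
    {"ax": 0,"ay": 0,"az": 0,"dx": 0,"dy": 0,"dz": 0,"jaw": 0},
    {"ax": 0,"ay": 0,"az": 0,"dx": 0,"dy": 0,"dz": 0,"jaw": 0},
  ],
  force=30,
)

```text
clock: 13.95
eef_pos: [0.5828, 0.0084, 0.0394]
orientation: [0.0, 1.0, 0.0, 0.001]
wrist_force: [-0.9, -1.0, 6.6]
grip_width: 0.58
finger_force: 31.1
```

Request:
carry_out(
  deltas=[
    {"ax": 0,"ay": 0,"az": 0,"dx": 0,"dy": 0,"dz": -0.03,"jaw": 0},
    {"ax": 0,"ay": 0,"az": 0,"dx": 0,"dy": 0,"dz": -0.07,"jaw": 0},
    {"ax": 0,"ay": 0,"az": 0,"dx": -0.01,"dy": -0.01,"dz": -0.11,"jaw": 0},
    {"ax": 0,"ay": 0,"az": 0,"dx": -0.02,"dy": -0.045,"dz": -0.133,"jaw": 0},
    {"ax": 0,"ay": 0,"az": 0,"dx": -0.045,"dy": -0.09,"dz": -0.133,"jaw": 0},
    {"ax": 0,"ay": 0,"az": 0,"dx": -0.065,"dy": -0.14,"dz": -0.133,"jaw": 0},
    {"ax": 0,"ay": 0,"az": 0,"dx": -0.09,"dy": -0.19,"dz": -0.133,"jaw": 0},
    {"ax": 0,"ay": 0,"az": 0,"dx": -0.11,"dy": -0.24,"dz": -0.133,"jaw": 0},
    {"ax": 0,"ay": 0,"az": 0,"dx": -0.133,"dy": -0.29,"dz": -0.133,"jaw": 0},
    {"ax": 0,"ay": 0,"az": 0,"dx": -0.156,"dy": -0.34,"dz": -0.133,"jaw": 0},
  ],
)

```text
clock: 14.78
eef_pos: [0.4639, 0.2653, 0.1383]
orientation: [-0.0, 1.0, 0.0, 0.001]
wrist_force: [0.0, -0.3, -0.6]
grip_width: 0.577
finger_force: 31.5
```

Request:
carry_out(
  deltas=[
    {"ax": 0,"ay": 0,"az": 0,"dx": -0.02,"dy": -0.04,"dz": 0.01,"jaw": 0},
    {"ax": 0,"ay": 0,"az": 0,"dx": -0.037,"dy": -0.08,"dz": 0.03,"jaw": 0},
    {"ax": 0,"ay": 0,"az": 0,"dx": -0.037,"dy": -0.08,"dz": 0.05,"jaw": 0},
    {"ax": 0,"ay": 0,"az": 0,"dx": -0.037,"dy": -0.08,"dz": 0.07,"jaw": 0},
    {"ax": 0,"ay": 0,"az": 0,"dx": -0.037,"dy": -0.08,"dz": 0.07,"jaw": 0},
  ],
)

```text
clock: 15.2
eef_pos: [0.4356, 0.3236, 0.083]
orientation: [0.001, 1.0, 0.001, -0.002]
wrist_force: [-0.7, 0.2, -0.7]
grip_width: 0.572
finger_force: 31.6
```

```bash
python3 - <<'E'
from h import *
o=manip.get_obs();a=manip.camera("scene"); b=manip.camera("wrist")
cv2.imwrite("pics/g4.png",np.hstack([cv2.resize(a[100:260,280:440],(400,400)),cv2.resize(b,(400,400))])[:,:,::-1]);cv2.imwrite("pics/w5.png",b[:,:,::-1]); print(o["eef_pos"])
C=cam("wrist",o)
q=blob(b,"green",proj(C,[.575,.318,.05])[0],40); print(q and(q[0],q[1],toplane(C,q[0],.051)))
E
```

```text
[0.43563554 0.32358087 0.08302059]
(array([274.6374959 ,  18.84398558]), array([ 232,    0,   88,   46, 3051], dtype=int32), array([[0.56122788, 0.31425059]]))
```

View pics/g4.png

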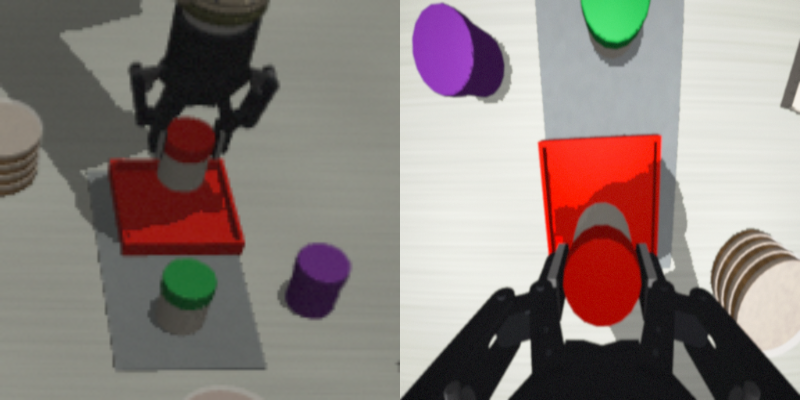

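Red jar hangs upright over the middle of the red tray. Lower to contact.

Request:
carry_out(
  deltas=[
    {"ax": 0,"ay": 0,"az": 0,"dx": 0,"dy": 0,"dz": 0.03,"jaw": 0},
    {"ax": 0,"ay": 0,"az": 0,"dx": 0,"dy": 0,"dz": 0.055,"jaw": 0},
    {"ax": 0,"ay": 0,"az": 0,"dx": 0,"dy": 0,"dz": 0.064,"jaw": 0},
    {"ax": 0,"ay": 0,"az": 0,"dx": 0,"dy": 0,"dz": 0.067,"jaw": 0},
    {"ax": 0,"ay": 0,"az": 0,"dx": 0,"dy": 0,"dz": 0.067,"jaw": 0},
    {"ax": 0,"ay": 0,"az": 0,"dx": 0,"dy": 0,"dz": 0.067,"jaw": 0},
  ],
)

```text
clock: 15.8
eef_pos: [0.4381, 0.3238, 0.0362]
orientation: [-0.0, 1.0, -0.0, 0.001]
wrist_force: [0.2, -0.0, -0.7]
grip_width: 0.573
finger_force: 31.5
```

Request:
carry_out(
  deltas=[
    {"ax": 0,"ay": 0,"az": 0,"dx": 0,"dy": 0,"dz": 0.001,"jaw": 0},
    {"ax": 0,"ay": 0,"az": 0,"dx": 0,"dy": 0,"dz": 0.002,"jaw": 0},
    {"ax": 0,"ay": 0,"az": 0,"dx": 0,"dy": 0,"dz": 0.002,"jaw": 0},
  ],
)

```text
clock: 16.05
eef_pos: [0.438, 0.3239, 0.0353]
orientation: [-0.0, 1.0, 0.0, 0.001]
wrist_force: [-3.0, -2.6, 12.6]
grip_width: 0.576
finger_force: 32.7
```

Request:
carry_out(
  deltas=[
    {"ax": 0,"ay": 0,"az": 0,"dx": 0,"dy": 0,"dz": 0,"jaw": 0.7},
    {"ax": 0,"ay": 0,"az": 0,"dx": 0,"dy": 0,"dz": 0,"jaw": 1},
    {"ax": 0,"ay": 0,"az": 0,"dx": 0,"dy": 0,"dz": 0,"jaw": 1},
    {"ax": 0,"ay": 0,"az": 0,"dx": 0,"dy": 0,"dz": 0,"jaw": 1},
    {"ax": 0,"ay": 0,"az": 0,"dx": 0,"dy": 0,"dz": -0.04,"jaw": 1},
    {"ax": 0,"ay": 0,"az": 0,"dx": 0,"dy": 0,"dz": -0.09,"jaw": 1},
    {"ax": 0,"ay": 0,"az": 0,"dx": 0,"dy": 0,"dz": -0.14,"jaw": 1},
    {"ax": 0,"ay": 0,"az": 0,"dx": 0.04,"dy": 0,"dz": -0.18,"jaw": 1},
    {"ax": 0,"ay": 0,"az": 0,"dx": 0.083,"dy": 0.007,"dz": -0.22,"jaw": 1},
    {"ax": 0,"ay": 0,"az": 0,"dx": 0.083,"dy": 0.007,"dz": -0.22,"jaw": 1},
  ],
)

```text
clock: 16.88
eef_pos: [0.5046, 0.318, 0.2039]
orientation: [-0.002, 1.0, -0.001, 0.005]
wrist_force: [1.2, -0.7, 1.2]
grip_width: 1.002
finger_force: 0.0
```

```bash
python3 - <<'E'
from h import *
manip.get_obs(); b=manip.camera("wrist");o=manip.get_obs(); b=manip.camera("wrist")
cv2.imwrite("pics/w6.png",b[:,:,::-1]); print(o["eef_pos"],o["joint_vel"].round(3))
C=cam("wrist",o)
q=blob(b,"green",proj(C,[.575,.318,.05])[0],40); print(q and(q[0],q[1],toplane(C,q[0],.051)))
E
```

```text
[0.50244874 0.3180565  0.2011117 ] [ 0.03   0.011  0.137  0.01  -0.046  0.017]
(array([262.13248337, 112.9440133 ]), array([ 239,   89,   47,   49, 1804], dtype=int32), array([[0.57430021, 0.31422012]]))
```

View pics/w6.png

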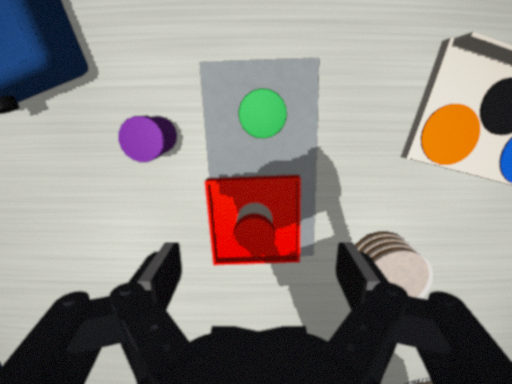

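Red jar stands in the red tray at (255,225). The green lid is at (262,113), purple well to the left at (145,138). Grip green.

Request:
carry_out(
  deltas=[
    {"ax": 0,"ay": 0,"az": 0,"dx": 0.05,"dy": 0.004,"dz": 0.02,"jaw": 1},
    {"ax": 0,"ay": 0,"az": 0,"dx": 0.09,"dy": 0.004,"dz": 0.06,"jaw": 1},
    {"ax": 0,"ay": 0,"az": 0,"dx": 0.099,"dy": 0.004,"dz": 0.11,"jaw": 1},
    {"ax": 0,"ay": 0,"az": 0,"dx": 0.099,"dy": 0.004,"dz": 0.15,"jaw": 1},
    {"ax": 0,"ay": 0,"az": 0,"dx": 0.099,"dy": 0.004,"dz": 0.19,"jaw": 1},
    {"ax": 0,"ay": 0,"az": 0,"dx": 0.099,"dy": 0.004,"dz": 0.215,"jaw": 1},
    {"ax": 0,"ay": 0,"az": 0,"dx": 0.099,"dy": 0.004,"dz": 0.227,"jaw": 1},
    {"ax": 0,"ay": 0,"az": 0,"dx": 0.099,"dy": 0.004,"dz": 0.227,"jaw": 1},
    {"ax": 0,"ay": 0,"az": 0,"dx": 0.099,"dy": 0.004,"dz": 0.227,"jaw": 1},
  ],
)

```text
clock: 17.73
eef_pos: [0.5732, 0.3157, 0.0283]
orientation: [0.0, 1.0, 0.0, -0.0]
wrist_force: [-0.7, 0.2, 0.5]
grip_width: 1.0
finger_force: 0.0
```

Request:
carry_out(
  deltas=[
    {"ax": 0,"ay": 0,"az": 0,"dx": 0,"dy": 0,"dz": 0,"jaw": 0.5},
    {"ax": 0,"ay": 0,"az": 0,"dx": 0,"dy": 0,"dz": 0,"jaw": 0},
    {"ax": 0,"ay": 0,"az": 0,"dx": 0,"dy": 0,"dz": 0,"jaw": 0},
    {"ax": 0,"ay": 0,"az": 0,"dx": 0,"dy": 0,"dz": 0,"jaw": 0},
    {"ax": 0,"ay": 0,"az": 0,"dx": 0,"dy": 0,"dz": 0,"jaw": 0},
    {"ax": 0,"ay": 0,"az": 0,"dx": 0,"dy": 0,"dz": 0,"jaw": 0},
    {"ax": 0,"ay": 0,"az": 0,"dx": 0,"dy": 0,"dz": 0,"jaw": 0},
  ],
  force=30,
)

```text
clock: 18.32
eef_pos: [0.5742, 0.3156, 0.0295]
orientation: [-0.0, 1.0, 0.0, 0.001]
wrist_force: [-1.8, -0.2, 5.2]
grip_width: 0.578
finger_force: 30.8
```

Request:
carry_out(
  deltas=[
    {"ax": 0,"ay": 0,"az": 0,"dx": 0,"dy": 0,"dz": -0.03,"jaw": 0},
    {"ax": 0,"ay": 0,"az": 0,"dx": 0,"dy": 0,"dz": -0.07,"jaw": 0},
    {"ax": 0,"ay": 0,"az": 0,"dx": 0.002,"dy": 0.01,"dz": -0.11,"jaw": 0},
    {"ax": 0,"ay": 0,"az": 0,"dx": 0.004,"dy": 0.04,"dz": -0.133,"jaw": 0},
    {"ax": 0,"ay": 0,"az": 0,"dx": 0.008,"dy": 0.09,"dz": -0.133,"jaw": 0},
    {"ax": 0,"ay": 0,"az": 0,"dx": 0.011,"dy": 0.14,"dz": -0.133,"jaw": 0},
    {"ax": 0,"ay": 0,"az": 0,"dx": 0.014,"dy": 0.19,"dz": -0.133,"jaw": 0},
    {"ax": 0,"ay": 0,"az": 0,"dx": 0.017,"dy": 0.24,"dz": -0.133,"jaw": 0},
    {"ax": 0,"ay": 0,"az": 0,"dx": 0.017,"dy": 0.273,"dz": -0.133,"jaw": 0},
    {"ax": 0,"ay": 0,"az": 0,"dx": 0.017,"dy": 0.273,"dz": -0.133,"jaw": 0},
  ],
)

```text
clock: 19.15
eef_pos: [0.5868, 0.1061, 0.1281]
orientation: [0.001, 1.0, -0.002, 0.0]
wrist_force: [-0.0, -0.9, -0.1]
grip_width: 0.575
finger_force: 31.5
```

```bash
python3 - <<'E'
from h import *
b=manip.camera("wrist");b=manip.camera("wrist");o=manip.get_obs(); b=manip.camera("wrist"); a=manip.camera("scene")
cv2.imwrite("pics/w7.png",np.hstack([b[:,:],a[120:312,120:376].repeat(2,0).repeat(2,1)])[:,:,::-1][:,:800]); print(o["eef_pos"])
def black(C,im,xy):
    p=proj(C,[*xy,.011])[0]
    n,l,s,c=cv2.connectedComponentsWithStats((im.max(2)<60).astype(np.uint8))
    return p,[(c[i].round(1),s[i],toplane(C,c[i],.011)) for i in range(1,n) if np.hypot(*(c[i]-p))<40 and s[i,4]>60]
C=cam("wrist",o); print(black(C,b,[.587,.01])); print(black(cam("scene"),a,[.587,.01]))
q=blob(b,"green",proj(C,[*o["eef_pos"][:2],.155])[0],40); print(q and(q[0],q[1],toplane(C,q[0],o["eef_pos"][2]+.022)))
for n,col,xy in(("o","orange",[.551,.078]),("b","blue",[.525,-.035])):
    q=blob(b,col,proj(C,[*xy,.011])[0],30,150,60); print(n,q and(q[1],toplane(C,q[0],.011)))
E
```

```text
[0.58660077 0.10997296 0.12809701]
(array([357.37707825, 186.64572782]), [(array([355.9, 186.7]), array([ 323,  156,   67,   63, 3252], dtype=int32), array([[0.58695429, 0.01152499]]))])
(array([224.02334526, 226.25939369]), [(array([224.6, 224.7]), array([210, 215,  29,  21, 454], dtype=int32), array([[0.58233231, 0.01113719]]))])
(array([258.44761781, 265.50954174]), array([ 208,  216,  102,   98, 7703], dtype=int32), array([[0.58569916, 0.10976755]]))
o (array([ 267,  186,   58,   54, 1652], dtype=int32), array([[0.56276655, 0.06528469]]))
b (array([ 357,  210,   68,   61, 3156], dtype=int32), array([[ 0.52618213, -0.03361307]]))
```

View pics/w7.png

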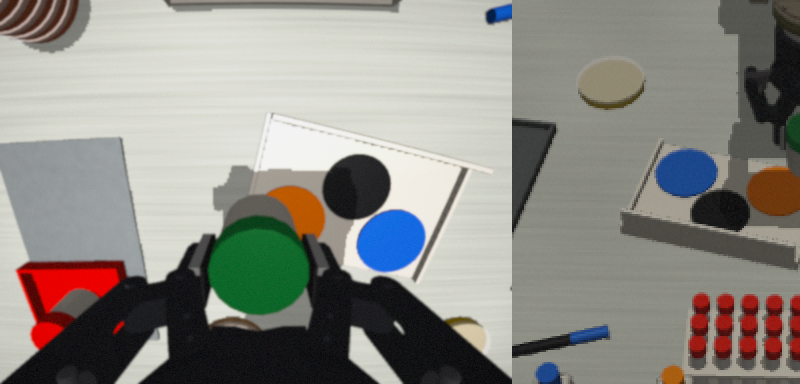

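The black disc is at (356,187) in the wrist view, i.e. (0.587, 0.011). The green jar hangs upright at (258,265).

Request:
carry_out(
  deltas=[
    {"ax": 0,"ay": 0,"az": 0,"dx": 0.001,"dy": 0.04,"dz": 0,"jaw": 0},
    {"ax": 0,"ay": 0,"az": 0,"dx": 0.001,"dy": 0.09,"dz": 0,"jaw": 0},
    {"ax": 0,"ay": 0,"az": 0,"dx": 0.001,"dy": 0.132,"dz": 0.02,"jaw": 0},
    {"ax": 0,"ay": 0,"az": 0,"dx": 0.001,"dy": 0.132,"dz": 0.05,"jaw": 0},
    {"ax": 0,"ay": 0,"az": 0,"dx": 0.001,"dy": 0.132,"dz": 0.08,"jaw": 0},
    {"ax": 0,"ay": 0,"az": 0,"dx": 0.001,"dy": 0.132,"dz": 0.105,"jaw": 0},
    {"ax": 0,"ay": 0,"az": 0,"dx": 0.001,"dy": 0.132,"dz": 0.118,"jaw": 0},
    {"ax": 0,"ay": 0,"az": 0,"dx": 0.001,"dy": 0.132,"dz": 0.12,"jaw": 0},
    {"ax": 0,"ay": 0,"az": 0,"dx": 0.001,"dy": 0.132,"dz": 0.121,"jaw": 0},
    {"ax": 0,"ay": 0,"az": 0,"dx": 0.001,"dy": 0.132,"dz": 0.121,"jaw": 0},
  ],
)

```text
clock: 20.18
eef_pos: [0.5876, 0.0124, 0.0375]
orientation: [0.0, 1.0, 0.001, 0.0]
wrist_force: [-1.0, 0.4, -1.1]
grip_width: 0.578
finger_force: 32.4
```

Request:
carry_out(
  deltas=[
    {"ax": 0,"ay": 0,"az": 0,"dx": 0,"dy": 0.001,"dz": 0.001,"jaw": 0},
    {"ax": 0,"ay": 0,"az": 0,"dx": 0,"dy": 0.001,"dz": 0.002,"jaw": 0},
    {"ax": 0,"ay": 0,"az": 0,"dx": 0,"dy": 0.001,"dz": 0.002,"jaw": 0},
  ],
)

```text
clock: 20.43
eef_pos: [0.5878, 0.0111, 0.0366]
orientation: [-0.0, 1.0, 0.0, 0.001]
wrist_force: [-0.6, 0.8, 3.1]
grip_width: 0.576
finger_force: 32.7
```

Request:
carry_out(
  deltas=[
    {"ax": 0,"ay": 0,"az": 0,"dx": 0,"dy": 0,"dz": 0,"jaw": 0.7},
    {"ax": 0,"ay": 0,"az": 0,"dx": 0,"dy": 0,"dz": 0,"jaw": 1},
    {"ax": 0,"ay": 0,"az": 0,"dx": 0,"dy": 0,"dz": 0,"jaw": 1},
    {"ax": 0,"ay": 0,"az": 0,"dx": 0,"dy": 0,"dz": 0,"jaw": 1},
    {"ax": 0,"ay": 0,"az": 0,"dx": 0,"dy": 0,"dz": -0.04,"jaw": 1},
    {"ax": 0,"ay": 0,"az": 0,"dx": 0,"dy": 0,"dz": -0.09,"jaw": 1},
    {"ax": 0,"ay": 0,"az": 0,"dx": -0.02,"dy": 0,"dz": -0.14,"jaw": 1},
    {"ax": 0,"ay": 0,"az": 0,"dx": -0.06,"dy": 0.015,"dz": -0.18,"jaw": 1},
    {"ax": 0,"ay": 0,"az": 0,"dx": -0.1,"dy": 0.015,"dz": -0.22,"jaw": 1},
    {"ax": 0,"ay": 0,"az": 0,"dx": -0.116,"dy": 0.015,"dz": -0.26,"jaw": 1},
  ],
)

```text
clock: 21.27
eef_pos: [0.4975, -0.0004, 0.2314]
orientation: [-0.0, 1.0, -0.0, -0.001]
wrist_force: [-0.6, -0.4, 0.8]
grip_width: 1.004
finger_force: 0.0
```

Request:
carry_out(
  deltas=[
    {"ax": 0,"ay": 0,"az": 0,"dx": 0,"dy": 0.13,"dz": 0,"jaw": 1},
    {"ax": 0,"ay": 0,"az": 0,"dx": 0,"dy": 0.13,"dz": -0.03,"jaw": 1},
    {"ax": 0,"ay": 0,"az": 0,"dx": 0,"dy": 0.13,"dz": -0.05,"jaw": 1},
    {"ax": 0,"ay": 0,"az": 0,"dx": 0,"dy": 0.13,"dz": -0.05,"jaw": 1},
    {"ax": 0,"ay": 0,"az": 0,"dx": 0,"dy": 0.13,"dz": -0.05,"jaw": 1},
  ],
)

```text
clock: 21.68
eef_pos: [0.5005, -0.0985, 0.2686]
orientation: [0.0, 1.0, -0.001, 0.001]
wrist_force: [-0.3, 0.1, -0.3]
grip_width: 1.001
finger_force: 0.0
```

```bash
python3 - <<'E'
from h import *
b=manip.camera("wrist");b=manip.camera("wrist");o=manip.get_obs(); b=manip.camera("wrist")
cv2.imwrite("pics/w8.png",b[:,:,::-1]); print(o["clock"],o["eef_pos"],o["joint_vel"].round(3))
C=cam("wrist",o)
for n,col,xy,z,v in(("odisc","orange",[.551,.078],.011,100),("bdisc","blue",[.525,-.035],.011,60),("green","green",[.587,.011],.06,50),("bcap","blue",[.6,-.298],.127,60),("ocap","orange",[.503,-.285],.127,190)):
    p=proj(C,[*xy,z])[0];q=blob(b,col,p,40,150,v); print(n,p.round(),q and(q[0],q[1],toplane(C,q[0],z).round(4)))
E
```

```text
21.7833 [ 0.50003084 -0.09705809  0.26724984] [ 0.014  0.004  0.005 -0.001  0.002 -0.002]
odisc [138. 126.] (array([138.52208835, 126.4061245 ]), array([ 114,  101,   50,   52, 1992], dtype=int32), array([[0.5507, 0.0778]]))
bdisc [216. 144.] (array([216.34702475, 143.79146919]), array([ 192,  120,   49,   49, 1899], dtype=int32), array([[ 0.5249, -0.035 ]]))
green [171.  99.] (array([170.8170638 ,  98.22598002]), array([ 151,   78,   41,   42, 1301], dtype=int32), array([[0.5877, 0.0114]]))
bcap [458.  86.] (array([459.32510288,  83.87007643]), array([ 432,   64,   55,   39, 1701], dtype=int32), array([[ 0.602 , -0.2996]]))
ocap [429. 179.] (array([439.17988166, 182.92071006]), array([423, 167,  33,  33, 845], dtype=int32), array([[ 0.4982, -0.2982]]))
```

View pics/w8.png

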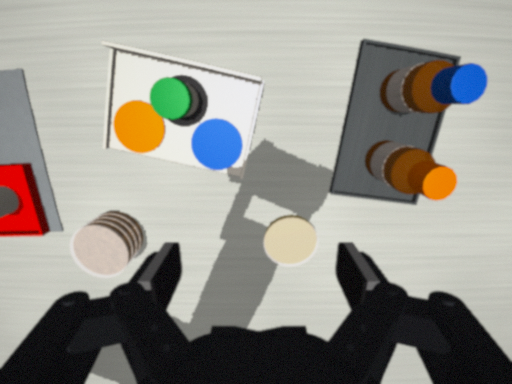

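Green jar is centred on black to within 1 mm. Both bottles stand upright in the tray; orange cap (438,182), blue cap (460,84). Fetch orange.

Request:
carry_out(
  deltas=[
    {"ax": 0,"ay": 0,"az": 0,"dx": 0.003,"dy": 0.05,"dz": 0,"jaw": 1},
    {"ax": 0,"ay": 0,"az": 0,"dx": 0.003,"dy": 0.1,"dz": 0,"jaw": 1},
    {"ax": 0,"ay": 0,"az": 0,"dx": 0.003,"dy": 0.15,"dz": 0.02,"jaw": 1},
    {"ax": 0,"ay": 0,"az": 0,"dx": 0.003,"dy": 0.2,"dz": 0.05,"jaw": 1},
    {"ax": 0,"ay": 0,"az": 0,"dx": 0.003,"dy": 0.251,"dz": 0.08,"jaw": 1},
    {"ax": 0,"ay": 0,"az": 0,"dx": 0.003,"dy": 0.251,"dz": 0.12,"jaw": 1},
    {"ax": 0,"ay": 0,"az": 0,"dx": 0.003,"dy": 0.251,"dz": 0.16,"jaw": 1},
    {"ax": 0,"ay": 0,"az": 0,"dx": 0.003,"dy": 0.251,"dz": 0.19,"jaw": 1},
    {"ax": 0,"ay": 0,"az": 0,"dx": 0.003,"dy": 0.251,"dz": 0.209,"jaw": 1},
    {"ax": 0,"ay": 0,"az": 0,"dx": 0.003,"dy": 0.251,"dz": 0.209,"jaw": 1},
  ],
)

```text
clock: 22.67
eef_pos: [0.5014, -0.2839, 0.1074]
orientation: [-0.002, 1.0, 0.001, -0.003]
wrist_force: [0.8, 0.1, -0.6]
grip_width: 1.003
finger_force: 0.0
```

Request:
carry_out(
  deltas=[
    {"ax": 0,"ay": 0,"az": 0,"dx": 0,"dy": 0,"dz": 0,"jaw": 0.5},
    {"ax": 0,"ay": 0,"az": 0,"dx": 0,"dy": 0,"dz": 0,"jaw": 0},
    {"ax": 0,"ay": 0,"az": 0,"dx": 0,"dy": 0,"dz": 0,"jaw": 0},
    {"ax": 0,"ay": 0,"az": 0,"dx": 0,"dy": 0,"dz": 0,"jaw": 0},
    {"ax": 0,"ay": 0,"az": 0,"dx": 0,"dy": 0,"dz": 0,"jaw": 0},
    {"ax": 0,"ay": 0,"az": 0,"dx": 0,"dy": 0,"dz": 0,"jaw": 0},
    {"ax": 0,"ay": 0,"az": 0,"dx": 0,"dy": 0,"dz": 0,"jaw": 0},
    {"ax": 0,"ay": 0,"az": 0,"dx": 0,"dy": 0,"dz": 0,"jaw": 0},
  ],
  force=50,
)

```text
clock: 23.33
eef_pos: [0.5031, -0.2865, 0.1126]
orientation: [0.001, 1.0, 0.0, 0.001]
wrist_force: [-0.1, 0.6, 6.9]
grip_width: 0.431
finger_force: 50.2
```

Request:
carry_out(
  deltas=[
    {"ax": 0,"ay": 0,"az": 0,"dx": 0,"dy": 0,"dz": -0.03,"jaw": 0},
    {"ax": 0,"ay": 0,"az": 0,"dx": 0,"dy": 0,"dz": -0.07,"jaw": 0},
    {"ax": 0,"ay": 0,"az": 0,"dx": 0,"dy": -0.01,"dz": -0.11,"jaw": 0},
    {"ax": 0,"ay": 0,"az": 0,"dx": 0.005,"dy": -0.04,"dz": -0.14,"jaw": 0},
    {"ax": 0,"ay": 0,"az": 0,"dx": 0.012,"dy": -0.09,"dz": -0.15,"jaw": 0},
    {"ax": 0,"ay": 0,"az": 0,"dx": 0.018,"dy": -0.14,"dz": -0.15,"jaw": 0},
    {"ax": 0,"ay": 0,"az": 0,"dx": 0.025,"dy": -0.19,"dz": -0.15,"jaw": 0},
    {"ax": 0,"ay": 0,"az": 0,"dx": 0.031,"dy": -0.24,"dz": -0.15,"jaw": 0},
    {"ax": 0,"ay": 0,"az": 0,"dx": 0.038,"dy": -0.29,"dz": -0.15,"jaw": 0},
    {"ax": 0,"ay": 0,"az": 0,"dx": 0.045,"dy": -0.34,"dz": -0.15,"jaw": 0},
  ],
)

```text
clock: 24.17
eef_pos: [0.5358, -0.0291, 0.2234]
orientation: [-0.0, 1.0, 0.0, -0.001]
wrist_force: [0.6, -1.1, -4.1]
grip_width: 0.426
finger_force: 52.0
```

Request:
carry_out(
  deltas=[
    {"ax": 0,"ay": 0,"az": 0,"dx": 0.006,"dy": -0.05,"dz": 0,"jaw": 0},
    {"ax": 0,"ay": 0,"az": 0,"dx": 0.013,"dy": -0.1,"dz": 0,"jaw": 0},
    {"ax": 0,"ay": 0,"az": 0,"dx": 0.019,"dy": -0.135,"dz": 0.01,"jaw": 0},
    {"ax": 0,"ay": 0,"az": 0,"dx": 0.019,"dy": -0.146,"dz": 0.03,"jaw": 0},
    {"ax": 0,"ay": 0,"az": 0,"dx": 0.019,"dy": -0.146,"dz": 0.06,"jaw": 0},
    {"ax": 0,"ay": 0,"az": 0,"dx": 0.019,"dy": -0.146,"dz": 0.09,"jaw": 0},
    {"ax": 0,"ay": 0,"az": 0,"dx": 0.019,"dy": -0.146,"dz": 0.11,"jaw": 0},
    {"ax": 0,"ay": 0,"az": 0,"dx": 0.019,"dy": -0.146,"dz": 0.12,"jaw": 0},
    {"ax": 0,"ay": 0,"az": 0,"dx": 0.019,"dy": -0.146,"dz": 0.12,"jaw": 0},
  ],
)

```text
clock: 24.92
eef_pos: [0.5495, 0.0785, 0.132]
orientation: [-0.0, 1.0, 0.0, -0.002]
wrist_force: [-0.7, -0.2, -4.7]
grip_width: 0.428
finger_force: 51.8
```

```bash
python3 - <<'E'
from h import *
b=manip.camera("wrist");o=manip.get_obs();b=manip.camera("wrist");a=manip.camera("side")
cv2.imwrite("pics/g5.png",np.hstack([cv2.resize(a[90:250,180:340],(400,400)),cv2.resize(b,(400,400))])[:,:,::-1]); print(o["eef_pos"],o["wrist_force"])
C=cam("wrist",o); q=blob(b,"orange",proj(C,[*o["eef_pos"][:2],o["eef_pos"][2]+.017])[0],40,150,150); print(q and (q[0],q[1],toplane(C,q[0],o["eef_pos"][2]+.017)))
E
```

```text
[0.55024275 0.07839737 0.133504  ] [-0.36535857 -0.33292755 -3.63511044]
(array([258.35487316, 273.54579439]), array([ 221,  242,   75,   64, 3745], dtype=int32), array([[0.54108869, 0.07824328]]))
```

View pics/g5.png

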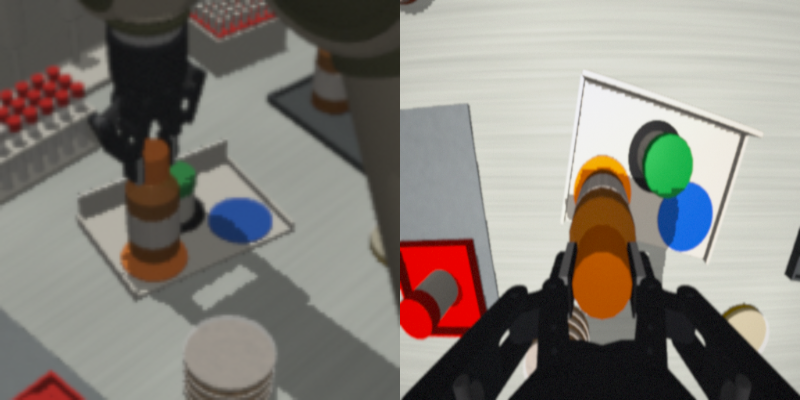

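Orange hangs upright over its disc with the green jar clear. Lower.

Request:
carry_out(
  deltas=[
    {"ax": 0,"ay": 0,"az": 0,"dx": 0,"dy": 0,"dz": 0.01,"jaw": 0},
    {"ax": 0,"ay": 0,"az": 0,"dx": 0,"dy": 0,"dz": 0.016,"jaw": 0},
    {"ax": 0,"ay": 0,"az": 0,"dx": 0,"dy": 0,"dz": 0.019,"jaw": 0},
    {"ax": 0,"ay": 0,"az": 0,"dx": 0,"dy": 0,"dz": 0.02,"jaw": 0},
    {"ax": 0,"ay": 0,"az": 0,"dx": 0,"dy": 0,"dz": 0.021,"jaw": 0},
    {"ax": 0,"ay": 0,"az": 0,"dx": 0,"dy": 0,"dz": 0.021,"jaw": 0},
  ],
)

```text
clock: 25.57
eef_pos: [0.551, 0.0784, 0.1196]
orientation: [0.0, 1.0, 0.0, 0.001]
wrist_force: [-3.7, -0.5, 8.5]
grip_width: 0.428
finger_force: 53.3
```

Request:
carry_out(
  deltas=[
    {"ax": 0,"ay": 0,"az": 0,"dx": 0,"dy": 0,"dz": 0,"jaw": 0.6},
    {"ax": 0,"ay": 0,"az": 0,"dx": 0,"dy": 0,"dz": 0,"jaw": 1},
    {"ax": 0,"ay": 0,"az": 0,"dx": 0,"dy": 0,"dz": 0,"jaw": 1},
    {"ax": 0,"ay": 0,"az": 0,"dx": 0,"dy": 0,"dz": 0,"jaw": 1},
    {"ax": 0,"ay": 0,"az": 0,"dx": 0,"dy": 0,"dz": 0,"jaw": 1},
    {"ax": 0,"ay": 0,"az": 0,"dx": 0,"dy": 0,"dz": -0.04,"jaw": 1},
    {"ax": 0,"ay": 0,"az": 0,"dx": 0,"dy": 0,"dz": -0.09,"jaw": 1},
    {"ax": 0,"ay": 0,"az": 0,"dx": 0,"dy": 0,"dz": -0.14,"jaw": 1},
    {"ax": 0,"ay": 0,"az": 0,"dx": -0.02,"dy": 0.03,"dz": -0.18,"jaw": 1},
    {"ax": 0,"ay": 0,"az": 0,"dx": -0.041,"dy": 0.07,"dz": -0.203,"jaw": 1},
  ],
)

```text
clock: 26.4
eef_pos: [0.5202, 0.0265, 0.2738]
orientation: [0.0, 1.0, 0.002, 0.002]
wrist_force: [-0.8, -0.4, 0.5]
grip_width: 1.001
finger_force: 0.0
```

Request:
carry_out(
  deltas=[
    {"ax": 0,"ay": 0,"az": 0,"dx": 0,"dy": 0.168,"dz": 0,"jaw": 1},
    {"ax": 0,"ay": 0,"az": 0,"dx": 0,"dy": 0.168,"dz": 0,"jaw": 1},
    {"ax": 0,"ay": 0,"az": 0,"dx": 0,"dy": 0.168,"dz": 0,"jaw": 1},
    {"ax": 0,"ay": 0,"az": 0,"dx": 0,"dy": 0.168,"dz": 0,"jaw": 1},
    {"ax": 0,"ay": 0,"az": 0,"dx": 0,"dy": 0.168,"dz": 0,"jaw": 1},
    {"ax": 0,"ay": 0,"az": 0,"dx": 0,"dy": 0.168,"dz": 0,"jaw": 1},
  ],
)

```text
clock: 26.9
eef_pos: [0.5198, -0.0997, 0.2703]
orientation: [-0.0, 1.0, 0.0, -0.0]
wrist_force: [-0.4, -0.9, -1.0]
grip_width: 1.002
finger_force: 0.0
```

```bash
python3 - <<'E'
from h import *
b=manip.camera("wrist");b=manip.camera("wrist");o=manip.get_obs(); b=manip.camera("wrist")
cv2.imwrite("pics/w9.png",b[:,:,::-1]); print(o["clock"],o["eef_pos"])
C=cam("wrist",o)
for n,col,xy,z,v in(("ocap","orange",[.551,.078],.134,190),("ocap2","orange",[.551,.078],.134,165),("bcap","blue",[.6,-.298],.127,60),("green","green",[.587,.011],.06,50)):
    p=proj(C,[*xy,z])[0];q=blob(b,col,p,40,150,v); print(n,p.round(),q and(q[0],q[1],toplane(C,q[0],z).round(4)))
E
```

```text
27.0 [ 0.5199203  -0.09886232  0.27040235]
ocap [ 91. 154.] (array([ 83.31770833, 156.73020833]), array([ 66, 139,  35,  36, 960], dtype=int32), array([[0.5477, 0.0876]]))
ocap2 [ 91. 154.] (array([ 83.55566905, 156.65168539]), array([ 66, 139,  36,  36, 979], dtype=int32), array([[0.5478, 0.0873]]))
bcap [450. 107.] (array([451.8103119 , 104.92106938]), array([ 426,   87,   52,   37, 1571], dtype=int32), array([[ 0.6017, -0.2997]]))
green [172. 115.] (array([171.62754686, 114.9396903 ]), array([ 152,   95,   40,   41, 1227], dtype=int32), array([[0.5876, 0.0113]]))
```

View pics/w9.png

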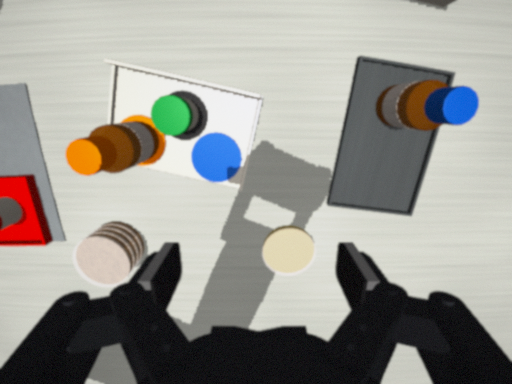

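The orange cap's top face (83,157) at z = 0.151 puts the bottle at (0.551, 0.076), about 2 mm off its disc's centre. Now blue.

Request:
carry_out(
  deltas=[
    {"ax": 0,"ay": 0,"az": 0,"dx": 0.02,"dy": 0.05,"dz": 0,"jaw": 1},
    {"ax": 0,"ay": 0,"az": 0,"dx": 0.04,"dy": 0.1,"dz": 0,"jaw": 1},
    {"ax": 0,"ay": 0,"az": 0,"dx": 0.06,"dy": 0.15,"dz": 0.02,"jaw": 1},
    {"ax": 0,"ay": 0,"az": 0,"dx": 0.08,"dy": 0.2,"dz": 0.05,"jaw": 1},
    {"ax": 0,"ay": 0,"az": 0,"dx": 0.1,"dy": 0.25,"dz": 0.08,"jaw": 1},
    {"ax": 0,"ay": 0,"az": 0,"dx": 0.108,"dy": 0.267,"dz": 0.12,"jaw": 1},
    {"ax": 0,"ay": 0,"az": 0,"dx": 0.108,"dy": 0.267,"dz": 0.16,"jaw": 1},
    {"ax": 0,"ay": 0,"az": 0,"dx": 0.108,"dy": 0.267,"dz": 0.195,"jaw": 1},
    {"ax": 0,"ay": 0,"az": 0,"dx": 0.108,"dy": 0.267,"dz": 0.212,"jaw": 1},
    {"ax": 0,"ay": 0,"az": 0,"dx": 0.108,"dy": 0.267,"dz": 0.212,"jaw": 1},
  ],
)

```text
clock: 27.88
eef_pos: [0.6001, -0.2983, 0.1076]
orientation: [-0.002, 1.0, 0.001, -0.003]
wrist_force: [-0.3, 0.4, -0.0]
grip_width: 1.001
finger_force: 0.0
```

Request:
carry_out(
  deltas=[
    {"ax": 0,"ay": 0,"az": 0,"dx": 0,"dy": 0,"dz": 0,"jaw": 0.5},
    {"ax": 0,"ay": 0,"az": 0,"dx": 0,"dy": 0,"dz": 0,"jaw": 0},
    {"ax": 0,"ay": 0,"az": 0,"dx": 0,"dy": 0,"dz": 0,"jaw": 0},
    {"ax": 0,"ay": 0,"az": 0,"dx": 0,"dy": 0,"dz": 0,"jaw": 0},
    {"ax": 0,"ay": 0,"az": 0,"dx": 0,"dy": 0,"dz": 0,"jaw": 0},
    {"ax": 0,"ay": 0,"az": 0,"dx": 0,"dy": 0,"dz": 0,"jaw": 0},
    {"ax": 0,"ay": 0,"az": 0,"dx": 0,"dy": 0,"dz": 0,"jaw": 0},
    {"ax": 0,"ay": 0,"az": 0,"dx": 0,"dy": 0,"dz": 0,"jaw": 0},
  ],
  force=50,
)

```text
clock: 28.55
eef_pos: [0.6015, -0.3002, 0.1129]
orientation: [0.0, 1.0, 0.0, 0.001]
wrist_force: [-0.7, 2.7, 6.2]
grip_width: 0.433
finger_force: 49.8
```

Request:
carry_out(
  deltas=[
    {"ax": 0,"ay": 0,"az": 0,"dx": 0,"dy": 0,"dz": -0.03,"jaw": 0},
    {"ax": 0,"ay": 0,"az": 0,"dx": 0,"dy": 0,"dz": -0.07,"jaw": 0},
    {"ax": 0,"ay": 0,"az": 0,"dx": -0.005,"dy": -0.01,"dz": -0.1,"jaw": 0},
    {"ax": 0,"ay": 0,"az": 0,"dx": -0.015,"dy": -0.04,"dz": -0.12,"jaw": 0},
    {"ax": 0,"ay": 0,"az": 0,"dx": -0.03,"dy": -0.09,"dz": -0.12,"jaw": 0},
    {"ax": 0,"ay": 0,"az": 0,"dx": -0.045,"dy": -0.14,"dz": -0.12,"jaw": 0},
    {"ax": 0,"ay": 0,"az": 0,"dx": -0.06,"dy": -0.19,"dz": -0.12,"jaw": 0},
    {"ax": 0,"ay": 0,"az": 0,"dx": -0.075,"dy": -0.24,"dz": -0.12,"jaw": 0},
    {"ax": 0,"ay": 0,"az": 0,"dx": -0.09,"dy": -0.29,"dz": -0.12,"jaw": 0},
    {"ax": 0,"ay": 0,"az": 0,"dx": -0.101,"dy": -0.33,"dz": -0.12,"jaw": 0},
  ],
)

```text
clock: 29.38
eef_pos: [0.5237, -0.0504, 0.2014]
orientation: [-0.0, 1.0, 0.0, -0.0]
wrist_force: [0.8, 0.2, -2.5]
grip_width: 0.432
finger_force: 51.0
```

Request:
carry_out(
  deltas=[
    {"ax": 0,"ay": 0,"az": 0,"dx": 0,"dy": -0.022,"dz": 0.01,"jaw": 0},
    {"ax": 0,"ay": 0,"az": 0,"dx": 0,"dy": -0.022,"dz": 0.04,"jaw": 0},
    {"ax": 0,"ay": 0,"az": 0,"dx": 0,"dy": -0.022,"dz": 0.07,"jaw": 0},
    {"ax": 0,"ay": 0,"az": 0,"dx": 0,"dy": -0.022,"dz": 0.09,"jaw": 0},
    {"ax": 0,"ay": 0,"az": 0,"dx": 0,"dy": -0.022,"dz": 0.1,"jaw": 0},
    {"ax": 0,"ay": 0,"az": 0,"dx": 0,"dy": -0.022,"dz": 0.106,"jaw": 0},
    {"ax": 0,"ay": 0,"az": 0,"dx": 0,"dy": -0.022,"dz": 0.109,"jaw": 0},
    {"ax": 0,"ay": 0,"az": 0,"dx": 0,"dy": -0.022,"dz": 0.11,"jaw": 0},
    {"ax": 0,"ay": 0,"az": 0,"dx": 0,"dy": -0.022,"dz": 0.11,"jaw": 0},
  ],
)

```text
clock: 30.13
eef_pos: [0.5255, -0.0364, 0.12]
orientation: [0.0, 1.0, 0.0, 0.001]
wrist_force: [-1.3, 1.5, 2.3]
grip_width: 0.431
finger_force: 51.7
```

Contact (2.3 N against -2.5 N while hanging). Release, lift and check everything.

Request:
carry_out(
  deltas=[
    {"ax": 0,"ay": 0,"az": 0,"dx": 0,"dy": 0,"dz": 0,"jaw": 0.6},
    {"ax": 0,"ay": 0,"az": 0,"dx": 0,"dy": 0,"dz": 0,"jaw": 1},
    {"ax": 0,"ay": 0,"az": 0,"dx": 0,"dy": 0,"dz": 0,"jaw": 1},
    {"ax": 0,"ay": 0,"az": 0,"dx": 0,"dy": 0,"dz": 0,"jaw": 1},
    {"ax": 0,"ay": 0,"az": 0,"dx": 0,"dy": 0,"dz": 0,"jaw": 1},
    {"ax": 0,"ay": 0,"az": 0,"dx": 0,"dy": 0,"dz": -0.04,"jaw": 1},
    {"ax": 0,"ay": 0,"az": 0,"dx": 0,"dy": 0,"dz": -0.09,"jaw": 1},
    {"ax": 0,"ay": 0,"az": 0,"dx": 0,"dy": 0,"dz": -0.14,"jaw": 1},
    {"ax": 0,"ay": 0,"az": 0,"dx": -0.02,"dy": -0.02,"dz": -0.18,"jaw": 1},
    {"ax": 0,"ay": 0,"az": 0,"dx": -0.04,"dy": -0.04,"dz": -0.22,"jaw": 1},
  ],
)

```text
clock: 30.97
eef_pos: [0.4947, -0.0064, 0.2855]
orientation: [0.0, 1.0, -0.0, 0.0]
wrist_force: [0.1, 0.2, -0.1]
grip_width: 1.0
finger_force: 0.0
```

Request:
carry_out(
  deltas=[
    {"ax": 0,"ay": 0,"az": 0,"dx": -0.02,"dy": -0.03,"dz": 0,"jaw": 1},
    {"ax": 0,"ay": 0,"az": 0,"dx": -0.02,"dy": -0.03,"dz": 0,"jaw": 1},
    {"ax": 0,"ay": 0,"az": 0,"dx": -0.02,"dy": -0.03,"dz": 0,"jaw": 1},
    {"ax": 0,"ay": 0,"az": 0,"dx": -0.02,"dy": -0.03,"dz": 0,"jaw": 1},
    {"ax": 0,"ay": 0,"az": 0,"dx": -0.02,"dy": -0.03,"dz": 0,"jaw": 1},
  ],
)

```text
clock: 31.38
eef_pos: [0.4803, 0.0155, 0.2831]
orientation: [-0.0, 1.0, -0.0, -0.001]
wrist_force: [-0.2, -0.8, 0.7]
grip_width: 1.001
finger_force: 0.0
```

```bash
python3 - <<'E'
from h import *
b=manip.camera("wrist");b=manip.camera("wrist");o=manip.get_obs(); b=manip.camera("wrist"); a=manip.camera("scene")
cv2.imwrite("pics/w10.png",np.hstack([cv2.resize(b,(400,300)),cv2.resize(a[100:300,160:427],(400,300))])[:,:,::-1]); print(o["clock"],o["eef_pos"])
C=cam("wrist",o)
for n,col,xy,z,zz,v in(("ocap","orange",[.551,.078],.151,.151,190),("bcap","blue",[.525,-.035],.134,.134,60),("green","green",[.587,.011],.06,.06,50),("redlid","red",[.438,.323],.056,.056,60)):
    p=proj(C,[*xy,z])[0];q=blob(b,col,p,40,150,v); print(n,p.round(),q and(q[0],q[1],toplane(C,q[0],zz).round(4)))
q=blob(a,"blue",proj(cam("scene"),[.525,-.035,.134])[0],20); print(toplane(cam("scene"),q[0],.134))
E
```

```text
31.4833 [0.48030391 0.01557608 0.28319223]
ocap [195. 114.] (array([195.85084428, 114.23545966]), array([ 178,   96,   37,   38, 1066], dtype=int32), array([[0.5505, 0.077 ]]))
bcap [306. 138.] (array([305.95078923, 138.45868152]), array([ 288,  121,   37,   37, 1077], dtype=int32), array([[ 0.5249, -0.0354]]))
green [262.  82.] (array([262.1390625 ,  82.22421875]), array([ 243,   62,   39,   42, 1280], dtype=int32), array([[0.5873, 0.0107]]))
redlid [ 52. 193.] (array([ 69.72389744, 185.81579487]), array([  24,  149,   90,   74, 4875], dtype=int32), array([[0.4498, 0.2922]]))
[[ 0.52401336 -0.03549579]]
```

View pics/w10.png

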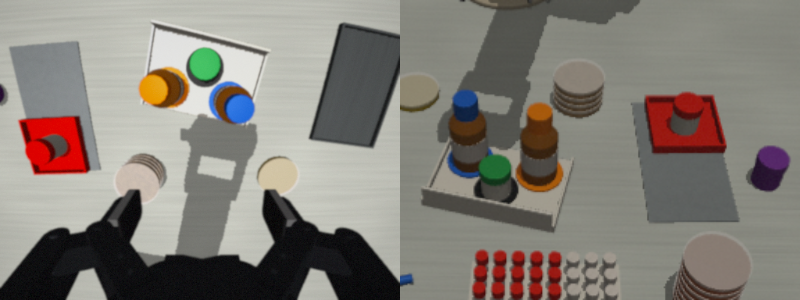

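Everything stands upright and free. Both bottles and the green jar are centred to within about 1-2 mm, and the red jar is in the red tray at (687,110). Handing in.

```bash
python3 -c "
from bench import manip
print(manip.hand_in())"
```

```text
the job is handed in; nothing more can be done
None
```

The job is handed in; in the last pictures all four were upright and released, with the green jar and both bottles within about 2 mm of their discs' centres and the red jar in the discard tray, but the hand-in returned no verdict.

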